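# Clamp the connector holder with the quick-release cam lever

### The job

Slide the connector holder under the clamp's skewer, connector shell trailing, until its front is fully home against the end stop, and let go. Then, with the cam lever still open, tighten the four-spoked nut on the other end of the skewer until closing the lever meets firm resistance from about halfway through its swing (its first part must stay free, so do not overtighten), and swing the lever fully closed so that the holder is firmly clamped. Leave the mug, the vial, the tray and the screwdriver alone.

Things in the scene. Friction and masses are not known exactly. Their poses are not given: they have to be found in the camera images.
- clamp: Quick-release bench clamp, dull grey-green metal, bolted down. Two upright cheeks (74 mm high, y -25 to +55 mm in its frame) form a channel along its y axis; the bench is the floor. Origin on the bench, on the channel's line, below the skewer; z up. The holder comes in from -y. Fixed cheek: x -42 to -22 mm; the lever is on its -x side. Movable cheek and nut: on the +x side.
- channel_mouth (a point): Middle of the channel's open end, on the bench; 25 mm to the clamp's -y of its origin. Short flared lead-ins, 44 mm high, reach 20 mm farther out. Axes as the clamp's.
- stop_face (a point): Point on the face of the end stop (50 mm high, across the channel's far end), 60 mm to the clamp's +y of its origin and 24 mm above the bench; the holder's front must end against it. Once home, the holder's rear sticks out of the mouth by 35 mm.
- skewer_mid (a point): Skewer above the channel: 10 mm steel rod along the clamp's x, over its origin, axis 58 mm and underside 53 mm above the bench, 5 mm over the holder's top.
- home (a point): Where the centre of the holder must finally be: x = 0, y = 0 in the clamp's frame, 24 mm above the bench. Axes as the clamp's.
- holder_center (a point): Centre of the connector holder's block: aluminium, 44 mm (own x) by 120 mm (own y) by 48 mm high, about 0.5 kg, loose on the bench before the channel's mouth. Its front is its +y end, which goes in first. Its axes agree with the clamp's within 0.22 rad at the start.
- shell (a point): Middle of the steel connector shell that stands on the holder's top near its rear: upright cylinder of 24 mm diameter, 48 to 76 mm above the bench, fixed to the block 45 mm behind its centre (own y = -45 mm); this point is 62 mm above the bench. Too tall for the skewer: it stays outside. Axes as the holder's.
- lever (a joint): Cam lever's angle, rad: 0 = open, pointing along the clamp's -x; 1.57 = fully closed, along the fixed cheek, pointing to the clamp's +y. Swings level, clockwise from above. Starts at 0 to 0.25. Closing draws skewer, nut and movable cheek up to 7 mm to the clamp's -x (5 mm at 0.75 rad). Past 1.47 it is over centre and stays shut. Well adjusted it takes 5 to 10 N near its tip.
- lever_pivot (a point): Vertical pivot of the lever, 58 mm above the bench; 57 mm to the clamp's -x of its origin. Its own -x axis points along the lever to its tip.
- lever_tip (a point): Outer end of the lever's aluminium arm, 80 mm from the pivot, at mid height. The arm is a plain bar 13 mm wide and 15 mm high (50 to 66 mm above the bench).
- nut (a joint): Nut's angle, rad, grows as it tightens; starts at 0 to 1. Spokes on the clamp's +y side are pressed down to tighten, with about 12 N; it stays where left. Draws the movable cheek 2 mm per rad to -x. Lever at 0, holder against the fixed cheek: the cheek touches it at 4.75. At 2.2 the lever first resists halfway, at 4.75 from its start; best 2.8 to 4.5. Less grips too weakly, above 5.2 is too tight.
- nut_center (a point): Centre of the nut's four black round spokes (10 to 13 mm thick, reaching 50 mm from the axis, 90 degrees apart, hub radius 16 mm), 58 mm above the bench; x in the clamp's frame 80 mm at joint 0 and lever 0, 2 mm less per rad. At joint value q spokes stand at k*90 degrees - q, measured from the clamp's +y upwards. Between their plane and the cheek 30 mm are free.
- cheek (a joint): How far the spring washers behind the movable cheek are squeezed, m (0 = no clamping; 40 N per mm). With the lever closed on the holder it reads about 0.0014 when the nut stands at 2.2, 0.0028 at 3.8 and 0.0035 at 4.7.
- cheek_face (a point): On the clamping face of the movable cheek, 25 mm above the bench, at the skewer. In the clamp's frame its x is 31.5 mm at joint nut 0 and lever 0; the block against the fixed cheek has its far face at x = +22 mm.
- mug: Orange-brown ceramic mug, 82 mm wide, 95 mm high; origin under its centre. To be left alone.
- vial: Clear vial with white cap, 32 mm wide, 60 mm high; origin under its centre. To be left alone.
- tray: Open cardboard tray, 150 by 100 by 35 mm; origin under its centre. To be left alone.
- screwdriver: Screwdriver lying on the bench to the left of the clamp. To be left alone.

How it is judged:
By the outcome, as a careful person would: the job done as asked, in the order asked, and still so for the second after the job is handed in, with the robot touching nothing.
It also fails if it takes over 72 s, if anything falls off the work surface, if the arm or the gripper's body presses on something with over 40 N, if the wrist force passes 120 N, or if a joint passes its speed limit or range.

### The arm

A 6-joint arm with a two-finger parallel gripper is mounted at the origin on the work surface. World frame = base frame: x ahead of the robot, y to its left, z up, the work surface at z = 0. Lengths are in mm, angles in rad, forces in N, time in s.
With the tool pointing down it reaches from about 275 to 1000 mm from the base axis. Payload 8.4 kg.
Tool frame: the origin (TCP) lies on the mounting face of the last link; the fingertips stand 173 mm ahead of it and the grasp point (between the pads) lies 155 mm ahead of it; z points along the fingers, y is the direction in which the jaws open and shut (so a half turn about z gives the same grasp; the last joint's range is limited). The gripper opens to 85 mm and grips with 20 to 120 N. Pads are 22 mm wide; open, the fingers measure 114 mm over their backs; the gripper's body (76 mm by 85 mm) begins 54 mm behind the grasp point. The pads swing forward as they close: fully open they stand 13 mm farther back than shut.
Start: joints at [1.317, 0.353, 1.633, -0, 1.155, -0.002], TCP at [155.716, 605.295, 404.681] pointing down, gripper open.
Joint ranges: [-2.63, 2.63], [-0.92, 2.1], [0.06, 2.66], [-1.3, 4.44], [0, 2.69], [-3.02, 3.02]. Speed limits (rad/s): [2.22, 2.22, 2.79, 3.14, 3.14, 3.14].

### API

Orientations are given as [roll, pitch, yaw] about the fixed x, y, z axes, in that order (R = Rz(yaw) Ry(pitch) Rx(roll)).
In Python, from rig import r, grab_frame, spotter gives the robot as it stands.
- The arm moves only by the tool apply_moves, never from a script. Its argument "motion" is text: rows parted by semicolons, each of 5 numbers parted by spaces: the opening, from -1 (shut) to 1 (fully open), then the shift along the tool's x, y, z as a fraction of full scale, then the turn about the tool's z as a fraction of full scale. In form: hand x y z twist; .... A call has 1 to 20 rows; each row is the pose to reach, as a shift and turn from the pose commanded when the call began, along the tool's axes at that moment, turning the shorter way round; what a row does not reach only later rows make up. Full scale, the value 1, is 1 m for a shift and pi rad for a turn. A row lasts 1/12 s, in which the tool goes at most 41.7 mm and 7.16 degrees, less where a joint would pass 70% of its speed; a pose out of reach is approached as far as the arm can. A call with a number of a shift or a turn outside -1 to 1 is refused whole. A call with a gripper value outside its range is refused whole. The fingers move at their own pace and stop on an object; "squeeze" is the grip in N (left out, the last holds). Time passes only in rows, so rows that repeat a pose let the fingers close. It gives the time, the measured TCP pose, the force and the opening at its end, in the units of the state.
- r.sense(): the state, without advancing time (a new reading comes with each control period).
- grab_frame(name): name is "scene" or "top" or "wrist"; returns a dict with "img" (384x512x3 uint8, red, green, blue), "fx", "fy", "cx", "cy" (pixels), "R" (3x3) and "t" (3): a world point X has camera coordinates R X + t. Camera axes: x right, y down, z forward; pixel columns grow to the right and rows downward; lengths in mm; the calibration is good to about 2 mm. The wrist camera is an equidistant fisheye: a pixel r from the principal point sees the ray r / f radians off the axis. A picture is of the moment at which its call begins. There is no depth.
- r.sign_off(): hands the job in, once; it reports no verdict.
Trained networks look in the newest picture that a camera, given by its name, has taken for a name from the list of things; names that differ only in an ending like _2 or _b are one class to them, and where a whole thing is asked for, a point or a joint stands for the part that bears it (a point fixed in the world has none). Each returns a list of dicts, best first, with "conf" (0 to 1); they miss things now and then, are a little off and sometimes report something else, mostly with a low value. They report only what shows in the picture. A call takes as long as a camera call.
- spotter.boxes_of(query, camera): "point" ([x, y, z] in mm, in world coordinates, good to about 4 mm: the middle of the surface that is visible of it).
- spotter.place_of(query, camera): "point" ([x, y, z] in mm, in world coordinates, good to about 4 mm: a listed point, or the origin of a listed thing).
The state is a dict: "clock": time; "qpos": joint angles; "qvel": joint speeds; "joint_efforts": joint torques, N m; "eef_pos": TCP position; "tcp_rot": TCP orientation; "contact_force": force on the tool from outside, world axes, zero at the start; "wrist_torque": the same for the moment, N m; "opening": opening from 0.0 (shut) to 1.0 (fully open).
Only numpy, scipy, OpenCV 4.12 (cv2) and the standard library are available. Lean on these libraries where they do the work, as an engineer would, in place of code of your own. Each camera call takes 0.05 s, during which the arm holds its last target.

## Working session

There is one attempt and no reset: what is moved stays moved. The work goes in short steps, Python scripts to look and compute and a tool call to move; the robot and the scene stay as the last step left them, time stands still between calls to the robot, and variables do not carry over. Pictures are saved under pics/ and viewed, and the job is handed in when it is done.

Besides the shell and the picture viewer there is one more tool, called as name(argument=value, ...) on one line, values as JSON. apply_moves: Moves the arm, as the interface text tells. Its arguments: {"type":"object","properties":{"motion":{"type":"string"},"squeeze":{"type":"number"}},"required":["motion"]}

```bash
ls; mkdir -p pics; python3 - <<'E'
from rig import r, grab_frame, spotter
import cv2
for n in ("scene","top","wrist"):
    f=grab_frame(n); cv2.imwrite(f"pics/a_{n}.png",f["img"][:,:,::-1])
    print(n,f["fx"],f["cx"],f["cy"],f["R"],f["t"])
for c in ("top","scene"):
    for q in ("clamp","channel_mouth","stop_face","skewer_mid","home","holder_center","shell","lever_pivot","lever_tip","nut_center","cheek_face","mug","vial","tray","screwdriver"):
        print(c,q,[(round(d["conf"],2),[round(float(v)) for v in d["point"]]) for d in spotter.place_of(q,c)[:2]])
print(r.sense())
E
```

```text
pics
scene 444.47244047395435 256.11382138843317 186.50377789818788 [[ 0.23456863  0.97187495 -0.02089598]
 [ 0.64289176 -0.17121818 -0.7465752 ]
 [-0.7291555   0.16168927 -0.66497281]] [ -93.50110209 -295.86469204 1543.96249237]
top 409.55038364162465 253.20651085826404 192.51381178515427 [[ 0.00124665 -0.99979391  0.02026268]
 [-0.98084784 -0.00516912 -0.19470696]
 [ 0.19477157 -0.01963188 -0.98065214]] [ -50.50678424  566.34391202 1078.02918455]
wrist 297.3186396354542 254.16395769638817 189.24928745597168 [[ 0.24901298  0.96849893 -0.0015356 ]
 [ 0.9199606  -0.23603693  0.31298412]
 [ 0.30276233 -0.0793498  -0.94975712]] [-623.41341075  -40.58463186  380.11507267]
top clamp [(0.55, [579, 41, -1])]
top channel_mouth [(0.79, [576, 15, -3]), (0.71, [656, 22, 58])]
top stop_face [(0.94, [594, 97, 22]), (0.73, [577, 17, -1])]
top skewer_mid [(0.68, [542, -172, 61]), (0.65, [577, 45, 60])]
top home [(0.9, [583, 38, 20])]
top holder_center [(0.94, [547, -120, 24])]
top shell [(0.92, [542, -171, 60])]
top lever_pivot [(0.65, [526, 51, 59])]
top lever_tip [(0.74, [452, 77, 57])]
top nut_c
[... 964 characters left out ...]
ver [(0.55, [558, 252, -3])]
{'clock': 1.65, 'qpos': array([ 1.31659476e+00,  3.53022252e-01,  1.63339340e+00, -2.07458700e-05,
        1.15519779e+00, -2.39983263e-03]), 'qvel': array([-0.00105249,  0.00219926, -0.00100753,  0.00030744,  0.0005082 ,
       -0.00015097]), 'joint_efforts': array([ 2.16869589e-04, -6.05162430e+01, -3.42437267e+01,  7.39917755e-05,
        1.12006859e-03, -6.53737766e-05]), 'eef_pos': array([155.72362258, 605.29880502, 404.66988774]), 'tcp_rot': array([-3.14157182e+00,  1.89297569e-05,  2.88979929e+00]), 'contact_force': array([-0.01664838, -0.01613716, -0.72193537]), 'wrist_torque': array([-0.040716  , -0.01310292, -0.0020404 ]), 'opening': 1.0032087134112657}
```

View pics/a_top.png

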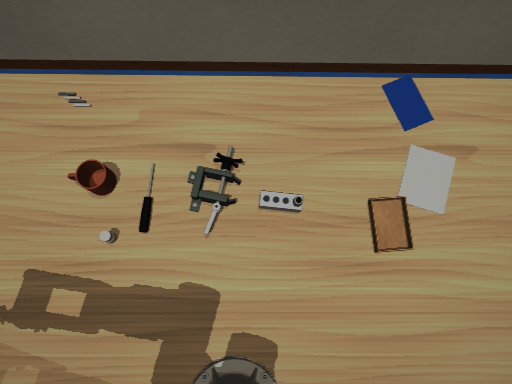

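View pics/a_scene.png

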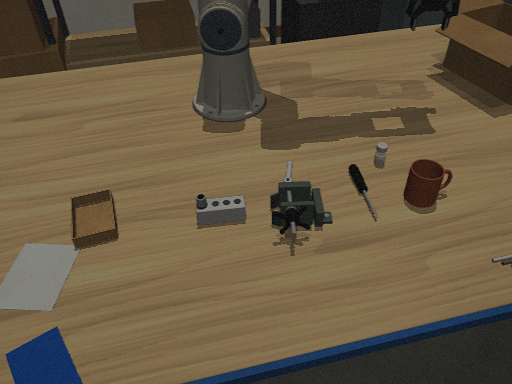

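The top view shows the clamp near (210,185) px, with the mouth facing right, and the holder at (281,201). The lever points at the robot and the nut is at (228,162). I'll fit the poses from the detections and then move in for a closer look.

```bash
cat > h.py <<'E'
import numpy as np
from scipy.optimize import least_squares
from scipy.spatial.transform import Rotation as Ro
from rig import r, grab_frame, spotter
import cv2
CL=dict(clamp=(0,0,0),channel_mouth=(0,-25,0),stop_face=(0,60,24),skewer_mid=(0,0,58),home=(0,0,24),lever_pivot=(-57,0,58),nut_center=(79,0,58),cheek_face=(30.5,0,25))
HO=dict(holder_center=(0,0,24),shell=(0,-45,62))
def collect(names,cams,n=3,minc=.3):
    out=[]
    for c in cams:
        for k in range(n):
            grab_frame(c)
            for q in names:
                for d in spotter.place_of(q,c)[:2]:
                    if d["conf"]>minc: out.append((q,np.array(d["point"],float),c,d["conf"]))
    return out
def fit(obs,model,x0):
    def f(p):
        c,s=np.cos(p[2]),np.sin(p[2]); e=[]
        for q,P,_,_ in obs:
            m=model[q]; e+= [p[0]+c*m[0]-s*m[1]-P[0], p[1]+s*m[0]+c*m[1]-P[1]]
        e=np.array(e); e[1::2]*=1
        return np.r_[e[0::2],e[1::2]]/np.array([1]*len(e))
    return least_squares(f,x0,loss="soft_l1",f_scale=4,x_scale=[10,10,.1])
def to_tool(target,yaw,base=None):
    """shift in tool axes (m) and twist (fraction of pi) from present pose"""
    s=r.sense(); R=Ro.from_euler("xyz",s["tcp_rot"]).as_matrix()
    d=R.T@(np.array(target)-s["eef_pos"])
    tw=-(yaw-s["tcp_rot"][2]); tw=(tw+np.pi)%(2*np.pi)-np.pi
    return np.round(d/1000,4),round(tw/np.pi,4)
def world(pc,p):
    c,s=np.cos(p[2]),np.sin(p[2]); pc=np.atleast_2d(pc)
    return np.c_[p[0]+c*pc[:,0]-s*pc[:,1],p[1]+s*pc[:,0]+c*pc[:,1],pc[:,2]]
def proj(f,X):
    X=np.atleast_2d(X); c=X@np.array(f["R"]).T+np.array(f["t"])
    return np.c_[f["fx"]*c[:,0]/c[:,2]+f["cx"],f["fy"]*c[:,1]/c[:,2]+f["cy"]]
def projw(f,X):
    X=np.atleast_2d(X); c=X@np.array(f["R"]).T+np.array(f["t"])
    rr=np.hypot(c[:,0],c[:,1]); th=np.arctan2(rr,c[:,2]); k=th/np.maximum(rr,1e-9)
    return np.c_[f["fx"]*c[:,0]*k+f["cx"],f["fy"]*c[:,1]*k+f["cy"]]
def show(f,name,scale=1.5,crop=None,pts=None,wrist=False):
    im=f["img"][:,:,::-1].copy()
    u0,v0=0,0
    if crop: u0,v0,u1,v1=crop; im=im[v0:v1,u0:u1]
    im=cv2.resize(im,None,fx=scale,fy=scale,interpolation=cv2.INTER_CUBIC)
    if pts is not None:
        for u,v in (projw if wrist else proj)(f,pts):
            cv2.circle(im,(int((u-u0+.5)*scale),int((v-v0+.5)*scale)),2,(0,0,255),-1)
    cv2.imwrite(f"pics/{name}.png",im)
E
python3 - <<'E'
from h import *
o=collect(CL,("top","scene"),2); 
o2=[x for x in o if True]
a=fit(o2,CL,[578,40,-.19]); print(a.x)
b=fit(collect(HO,("top","scene"),2),HO,[547,-120,-.1]); print(b.x)
print(to_tool([530,-150,400],1.38))
E
```

```text
[ 5.79730467e+02  4.18954666e+01 -2.13968226e-01]
[ 5.44314679e+02 -1.22719434e+02 -9.49268387e-02]
(array([-0.5507, -0.6382,  0.0047]), np.float64(0.4806))
```

apply_moves(motion="1 -0.55 -0.638 0.0 0.48; 1 -0.55 -0.638 0.0 0.48; 1 -0.55 -0.638 0.0 0.48; 1 -0.55 -0.638 0.0 0.48; 1 -0.55 -0.638 0.0 0.48; 1 -0.55 -0.638 0.0 0.48; 1 -0.55 -0.638 0.0 0.48; 1 -0.55 -0.638 0.0 0.48; 1 -0.55 -0.638 0.0 0.48; 1 -0.55 -0.638 0.0 0.48; 1 -0.55 -0.638 0.0 0.48; 1 -0.55 -0.638 0.0 0.48; 1 -0.55 -0.638 0.0 0.48; 1 -0.55 -0.638 0.0 0.48; 1 -0.55 -0.638 0.0 0.48; 1 -0.55 -0.638 0.0 0.48; 1 -0.55 -0.638 0.0 0.48; 1 -0.55 -0.638 0.0 0.48; 1 -0.55 -0.638 0.0 0.48; 1 -0.55 -0.638 0.0 0.48")

```text
clock: 5.72
eef_pos: [525.9, -143.8, 404.9]
tcp_rot: [3.141, -0.0, 1.381]
contact_force: [0.7, 0.6, -0.0]
opening: 0.997
```

apply_moves(motion="1 0 0 0 0; 1 0 0 0 0; 1 0 0 0 0; 1 0 0 0 0")

```text
clock: 6.05
eef_pos: [524.9, -140.7, 404.5]
tcp_rot: [-3.141, -0.0, 1.382]
contact_force: [-0.5, -0.3, -0.2]
opening: 1.0
```

```bash
python3 - <<'E'
from h import *
s=r.sense(); print(s["clock"],s["eef_pos"],s["tcp_rot"],s["qpos"])
a=fit(collect(CL,("wrist",),3),CL,[579,41,-.2]); print(a.x,np.round(a.fun))
b=fit(collect(HO,("wrist",),3),HO,[547,-120,-.1]); print(b.x,np.round(b.fun))
f=grab_frame("wrist")
A=[579.5,41.5,-.21]; B=b.x
pts=np.r_[world([[0,-25,0],[-42,-25,74],[-22,-25,74],[-22,55,74],[-42,55,74],[0,0,63],[-57,0,66]],A),world([[x,y,48] for x in(-22,22) for y in (-60,60)]+[[0,-45,76]],B)]
show(f,"b_w",1.5,None,pts,True)
show(f,"b_w0",1.5)
E
```

```text
6.05 [ 524.91415188 -140.72633037  404.54510316] [-3.14080005e+00 -2.55854587e-04  1.38244589e+00] [-2.64755252e-01  2.26961033e-01  1.80821440e+00  2.17569786e-04
  1.10722705e+00 -7.65022767e-02]
[ 5.80413591e+02  3.88031083e+01 -2.16326104e-01] [  -1.   -0.    3.    4.   -1.    1.    2.    2.  -74.   -2. -130.    1.
    2.    0.   -3.    0.    0.   -2.   -3.   -1.   -0.   17.   -5.   28.
    1.    3.]
[ 5.45942339e+02 -1.25497715e+02 -2.83651879e-02] [  0.   0.  -5.   0.  -1.  64.   1.  -2.  -0.   1.  -2.   3.  -1. 312.
  -1. -45.]
```

View pics/b_w.png

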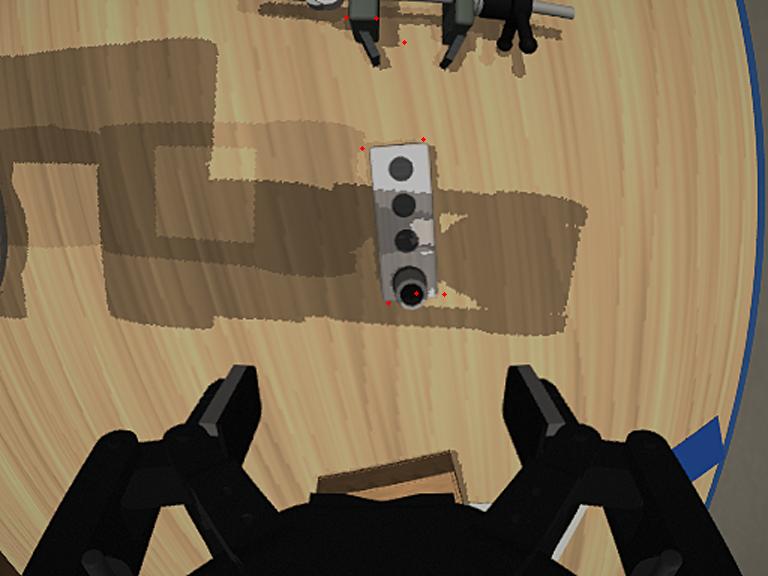

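The wrist view shows the holder block's top corners at about (370,147), (428,142), (437,295) and (382,303) in the enlarged picture. The shell top is at (411,292) and the flared lead-ins are at (372,65) and (446,65). I'll fit the holder from these pixels.

```bash
python3 - <<'E'
from h import *
f=grab_frame("wrist")
px=np.array([[370,147],[428,142],[437,295],[382,303],[411,292]])/1.5-.3
m=np.array([[-22,60,48],[22,60,48],[22,-60,48],[-22,-60,48],[0,-45,76]],float)
g=least_squares(lambda p:(projw(f,world(m,p))-px).ravel(),[545,-122,-.1],x_scale=[10,10,.1])
print(g.x,np.round(g.fun,1)); 
sh=world([[0,-45,0]],g.x)[0]; print(sh)
# go over shell with camera to see clamp: first look-pose near mouth? 
print(to_tool([sh[0],sh[1],300],1.36))
E
```

```text
[ 5.45658786e+02 -1.25681447e+02 -1.05987185e-01] [-1.3 -1.1  0.7 -0.8  0.7  1.7 -0.1 -0.7  0.1  1.1]
[ 540.89828657 -170.42893493    0.        ]
(array([-0.0255,  0.0206,  0.1047]), np.float64(0.007))
```

```bash
python3 - <<'E'
from h import *
print(to_tool([560,-30,400],1.465))
E
```

```text
(array([0.116 , 0.013 , 0.0047]), np.float64(-0.0265))
```

apply_moves(motion="1 0.12 0.013 0 -0.0265; 1 0.12 0.013 0 -0.0265; 1 0.12 0.013 0 -0.0265; 1 0.12 0.013 0 -0.0265; 1 0.12 0.013 0 -0.0265; 1 0.12 0.013 0 -0.0265; 1 0.12 0.013 0 -0.0265")

```text
clock: 8.53
eef_pos: [560.5, -26.9, 404.6]
tcp_rot: [-3.141, 0.0, 1.464]
contact_force: [0.4, -0.4, -0.5]
opening: 1.0
```

```bash
python3 - <<'E'
from h import *
a=fit(collect(CL,("wrist",),2),CL,[579,41,-.2]); print(a.x,np.round(a.fun))
print([ (np.round(o[1]),o[3]) for o in collect(["lever_tip","lever_pivot","nut_center"],["wrist"],1)])
f=grab_frame("wrist")
show(f,"c_w",3,(130,0,400,190))
A=[580,40,-.215]
pts=np.r_[world([[0,-25,0],[-42,-25,74],[-22,-25,74],[-22,55,74],[-42,55,74],[0,0,63],[-57,0,66],[-22,60,50],[22,60,50]],A)]
show(f,"c_wp",3,(130,0,400,190),pts,True)
import pickle; pickle.dump(f,open("c.pkl","wb"))
E
```

```text
[ 5.77733538e+02  4.22116036e+01 -2.31179641e-01] [ -3.   4.  -1.  -2.  -1. 126.  -3.  44.   2.  -2. -58.   0.   2.   3.
   0.  -2.  -2.   1. -37.   1. -36.  -1.   1.  13.   1.   2.]
[(array([451.,  75.,  56.]), 0.86), (array([522.,  55.,  53.]), 0.61), (array([654.,  21.,  60.]), 0.95)]
```

View pics/c_w.png

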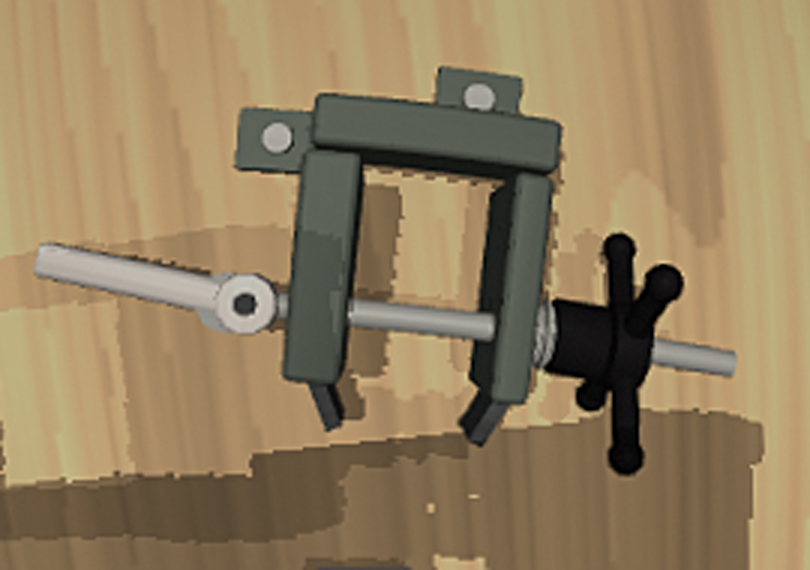

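View pics/c_wp.png

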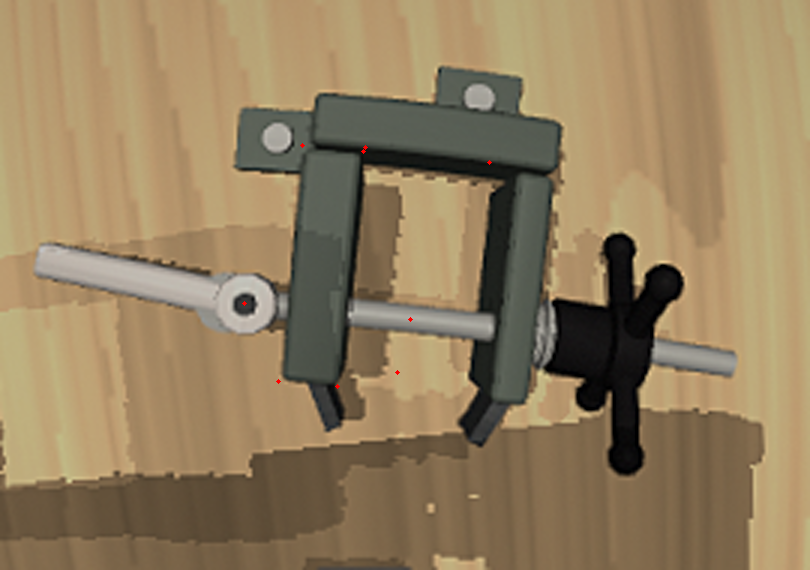

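The overlay matches the clamp well. I'll refine its pose from the cheek corners, and get the nut angle and lever angle from the spoke ends at (618,245), (663,282), (626,458) and (592,395) and the lever tip at (42,262).

```bash
python3 - <<'E'
from h import *
import pickle; f=pickle.load(open("c.pkl","rb"))
P=lambda a:np.array(a)/3+[130,0]-.33
px=P([[304,150],[361,153],[345,383],[283,379],[246,303],[562,120],[557,172]])
m=np.array([[-42,55,74],[-22,55,74],[-22,-25,74],[-42,-25,74],[-57,0,66]],float)
g=least_squares(lambda p:(projw(f,world(m,p))-px[:5]).ravel(),[580,40,-.21],x_scale=[10,10,.1])
print(g.x,np.round(g.fun,1)); A=g.x
sp=P([[618,245],[663,282],[626,458],[592,395]])
def spk(v):
    q,x,R=v; th=np.array([0,1,2,3])*np.pi/2-q
    return world(np.c_[np.full(4,x),R*np.cos(th),58+R*np.sin(th)],A)
for q0 in (.2,.5,.9):
    n=least_squares(lambda v:(projw(f,spk(v))-sp).ravel(),[q0,79,46],x_scale=[.1,1,1]); print("nut",n.x,np.round(n.fun,1))
tip=P([[40,262]])
n=least_squares(lambda v:(projw(f,world([[-57-80*np.cos(v[0]),80*np.sin(v[0]),58]],A))-tip).ravel(),[0.1]); print("lever",n.x,n.fun)
s=r.sense()
B=[545.66,-125.68,-.106]; sh=world([[0,-45,0]],B)[0]
print(to_tool([sh[0],sh[1],300],1.465),to_tool([sh[0],sh[1],224],1.465))
E
```

```text
[ 5.81348512e+02  4.05343642e+01 -1.91759260e-01] [-0.6 -1.4  0.7 -1.  -0.8  1.   0.2  0.8  0.5  0.5]
nut [ 0.55256064 76.50323843 44.04025415] [ 0.1 -1.3  0.3 -1.3  0.4 -1.3 -0.1 -1.4]
nut [ 0.55256065 76.50323849 44.04025414] [ 0.1 -1.3  0.3 -1.3  0.4 -1.3 -0.1 -1.4]
nut [ 0.55256065 76.50323848 44.0402542 ] [ 0.1 -1.3  0.3 -1.3  0.4 -1.3 -0.1 -1.4]
lever [0.15815663] [0.33763154 0.0667345 ]
(array([-0.1456, -0.0045,  0.1047]), np.float64(0.0)) (array([-0.1456, -0.0045,  0.1807]), np.float64(0.0))
```

Nut ≈ 0.55 rad and lever ≈ 0.16 rad. The clamp is at about (581, 40.5) with yaw about -0.2. Next I grasp the shell.

apply_moves(motion="1 -0.146 -0.0045 0.05 0; 1 -0.146 -0.0045 0.05 0; 1 -0.146 -0.0045 0.08 0; 1 -0.146 -0.0045 0.10 0; 1 -0.146 -0.0045 0.12 0; 1 -0.146 -0.0045 0.15 0; 1 -0.146 -0.0045 0.165 0; 1 -0.146 -0.0045 0.178 0; 1 -0.146 -0.0045 0.178 0; 1 -0.146 -0.0045 0.178 0")

```text
clock: 10.52
eef_pos: [540.8, -170.8, 226.3]
tcp_rot: [-3.14, -0.0, 1.465]
contact_force: [-0.8, -0.5, 0.4]
opening: 1.001
```

```bash
python3 - <<'E'
from h import *
s=r.sense(); print(s["eef_pos"],s["tcp_rot"][2],s["contact_force"])
show(grab_frame("wrist"),"d_w",1.5)
E
```

```text
[ 540.75940905 -170.82094059  226.31764755] 1.4650758181541423 [-0.83335917 -0.51655487  0.42133793]
```

View pics/d_w.png

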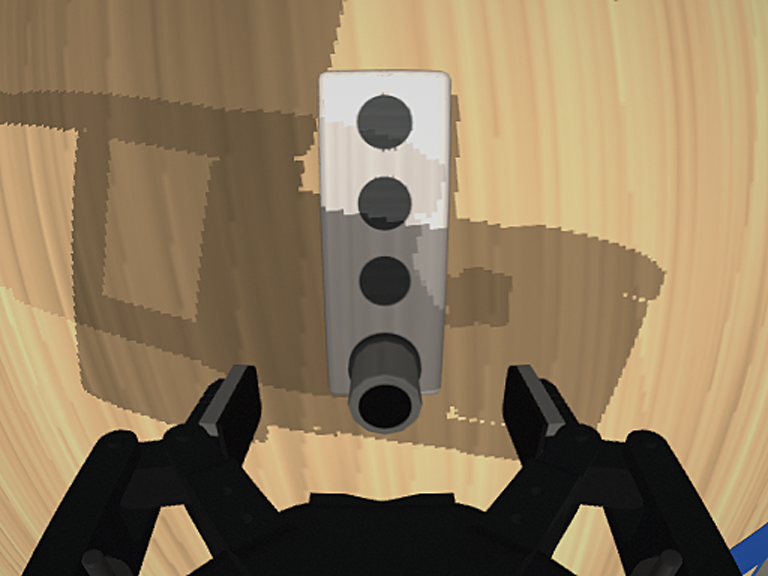

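The shell, with its top at (385,405), is centred between the pads and the block is square to the gripper. Closing.

apply_moves(motion="-1 0 0 0 0; -1 0 0 0 0; -1 0 0 0 0; -1 0 0 0 0; -1 0 0 0 0; -1 0 0 0 0; -1 0 0 0 0; -1 0 0 0 0; -1 0 0 0 0; -1 0 0 0 0", squeeze=50)

```text
clock: 11.4
eef_pos: [541.1, -170.8, 227.2]
tcp_rot: [3.141, 0.0, 1.465]
contact_force: [-0.0, 0.3, 7.2]
opening: 0.262
```

```bash
python3 - <<'E'
from h import *
s=r.sense(); print(s["eef_pos"],s["tcp_rot"][2],s["contact_force"],s["opening"])
show(grab_frame("wrist"),"e_w",1.5)
A=[580.5,40.5,-.2]; p=A[2]+np.pi/2
for y in (-170,-120,-80,-45,-42):
    w=world([[0,y,226]],A)[0]; w[2]=s["eef_pos"][2]; print(y,to_tool(w,p+.0))
E
```

```text
[ 541.13244024 -170.84801254  227.24830256] 1.465081430304195 [-0.01881146  0.33544733  7.18144345] 0.26178796171966184
-170 (array([ 0.0451,  0.0008, -0.    ]), np.float64(0.03))
-120 (array([ 0.0949,  0.0055, -0.    ]), np.float64(0.03))
-80 (array([ 0.1347,  0.0093, -0.    ]), np.float64(0.03))
-45 (array([ 0.1695,  0.0126, -0.    ]), np.float64(0.03))
-42 (array([ 0.1725,  0.0129, -0.    ]), np.float64(0.03))
```

View pics/e_w.png

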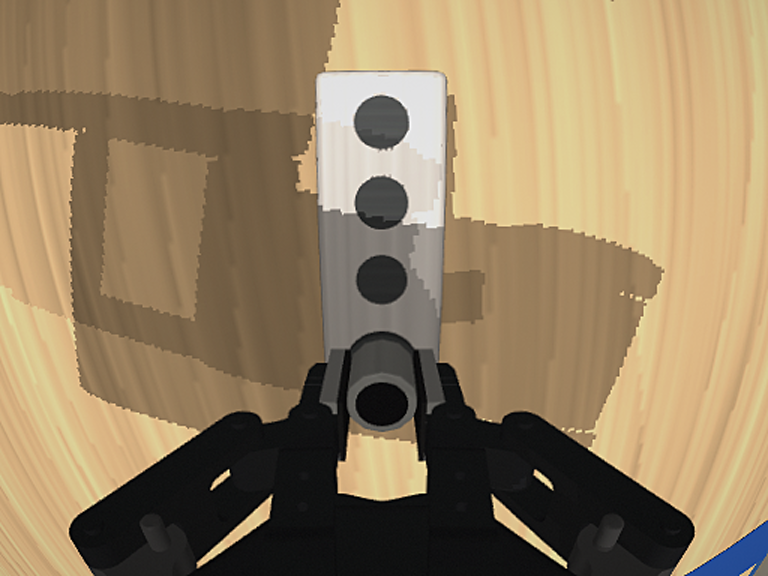

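apply_moves(motion="-1 0.01 0.0005 -0.001 0.005; -1 0.02 0.001 -0.001 0.01; -1 0.035 0.002 -0.001 0.02; -1 0.05 0.002 -0.001 0.03; -1 0.06 0.0025 -0.001 0.03; -1 0.06 0.0025 -0.001 0.03; -1 0.06 0.0025 -0.001 0.03")

```text
clock: 12.03
eef_pos: [549.5, -111.1, 227.4]
tcp_rot: [-3.141, -0.0, 1.373]
contact_force: [0.3, 0.8, -3.2]
opening: 0.259
```

```bash
python3 - <<'E'
from h import *
s=r.sense(); print(s["eef_pos"],s["tcp_rot"][2],s["contact_force"],s["opening"])
f=grab_frame("wrist")
B0=s["eef_pos"]; 
show(f,"f_w",1.5)
import pickle; pickle.dump(f,open("f.pkl","wb"))
E
```

```text
[ 549.5201639  -111.06999145  227.3696252 ] 1.372977765130102 [ 0.29166913  0.77595458 -3.16805767] 0.2593854154234809
```

View pics/f_w.png

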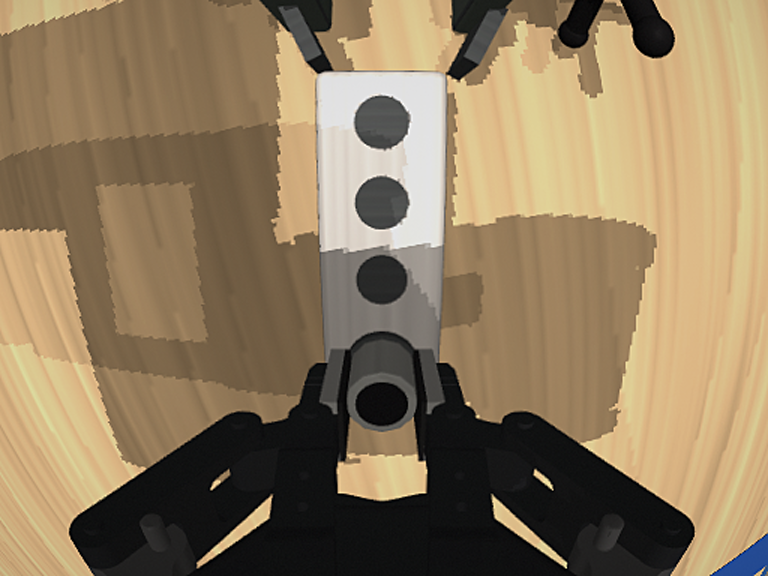

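```bash
python3 - <<'E'
from h import *
import pickle; f=pickle.load(open("f.pkl","rb"))
for A in ([580.5,40.5,-.2],[581.3,40.5,-.192],[580,41,-.215]):
    print(A,(projw(f,world([[-22,-25,74],[-22,-25,44],[29.9,-25,74]],A))*1.5).round())
A=[580.5,40.5,-.2]
pts=world([[-22,-25,74],[-22,-25,44],[-22,-35,44],[30.4,-25,74]],A)
show(f,"f_c",4,(150,0,350,100),pts,True)
for y in (-120,-80,-45,-42):
    w=world([[0,y,226]],A)[0]; w[2]=r.sense()["eef_pos"][2]; print(y,to_tool(w,A[2]+np.pi/2))
E
```

```text
[580.5, 40.5, -0.2] [[304. -29.]
 [318.   2.]
 [492. -26.]]
[581.3, 40.5, -0.192] [[307. -29.]
 [321.   2.]
 [495. -26.]]
[580, 41, -0.215] [[301. -31.]
 [316.  -0.]
 [489. -26.]]
-120 (array([ 0.0351,  0.0003, -0.    ]), np.float64(0.0005))
-80 (array([ 0.0751,  0.0003, -0.    ]), np.float64(0.0005))
-45 (array([ 0.1101,  0.0004, -0.    ]), np.float64(0.0005))
-42 (array([ 0.1131,  0.0004, -0.    ]), np.float64(0.0005))
```

View pics/f_c.png

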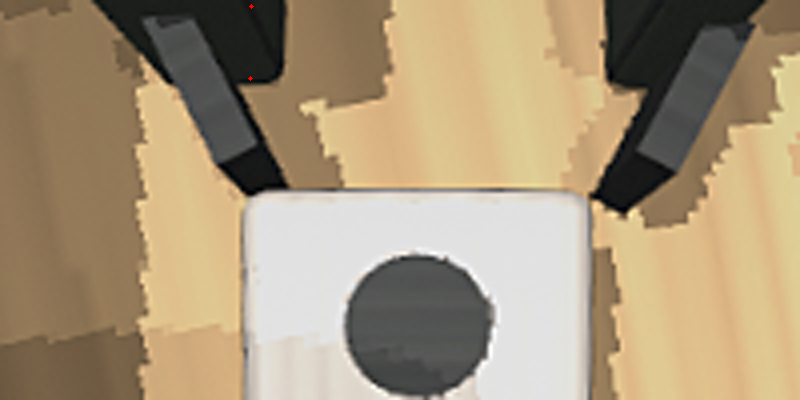

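```bash
python3 - <<'E'
from h import *
import pickle; f=pickle.load(open("f.pkl","rb"))
for A in ([580.5,40.5,-.2],[581.3,40.5,-.192]):
    print(A,((projw(f,world([[-22,-25,0],[30.4,-25,0]],A))-[150,0])*4).round())
print(((projw(f,[[*f_,48] for f_ in world([[-22,60,0],[22,60,0]],[0,0,0])[:,:2]*0+r.sense()["eef_pos"][:2]])-[150,0])*4).round())
E
```

```text
[580.5, 40.5, -0.2] [[286.  83.]
 [609.  87.]]
[581.3, 40.5, -0.192] [[292.  83.]
 [615.  85.]]
[[419. 968.]
 [419. 968.]]
```

The base of the channel at (285,80) and (610,80) matches the clamp pose (580.5, 40.5, -0.20). Sliding in with a +1 mm offset from the fixed cheek.

apply_moves(motion="-1 0.012 0.001 0 0; -1 0.026 0.0015 0 0; -1 0.04 0.0015 0 0; -1 0.055 0.0015 0 0; -1 0.07 0.0015 0 0; -1 0.083 0.0015 0 0; -1 0.093 0.0015 0 0; -1 0.1 0.0015 0 0; -1 0.1 0.0015 0 0; -1 0.1 0.0015 0 0")

```text
clock: 12.92
eef_pos: [572.3, -13.9, 228.5]
tcp_rot: [3.138, -0.001, 1.37]
contact_force: [4.2, -3.8, 4.4]
opening: 0.26
```

```bash
python3 - <<'E'
from h import *
s=r.sense(); print(s["eef_pos"],s["tcp_rot"],s["contact_force"],s["opening"])
A=[580.5,40.5,-.2]
c,sn=np.cos(A[2]),np.sin(A[2]); d=s["eef_pos"][:2]-A[:2]; print("clamp xy",c*d[0]+sn*d[1],-sn*d[0]+c*d[1])
show(grab_frame("wrist"),"g_w",1.5)
E
```

```text
[572.30892775 -13.89044176 228.51310392] [ 3.13793956e+00 -1.20580217e-03  1.37020021e+00] [ 4.22007525 -3.80025788  4.37449957] 0.25966073504465653
clamp xy 2.7779165137792035 -54.933568966265796
```

View pics/g_w.png

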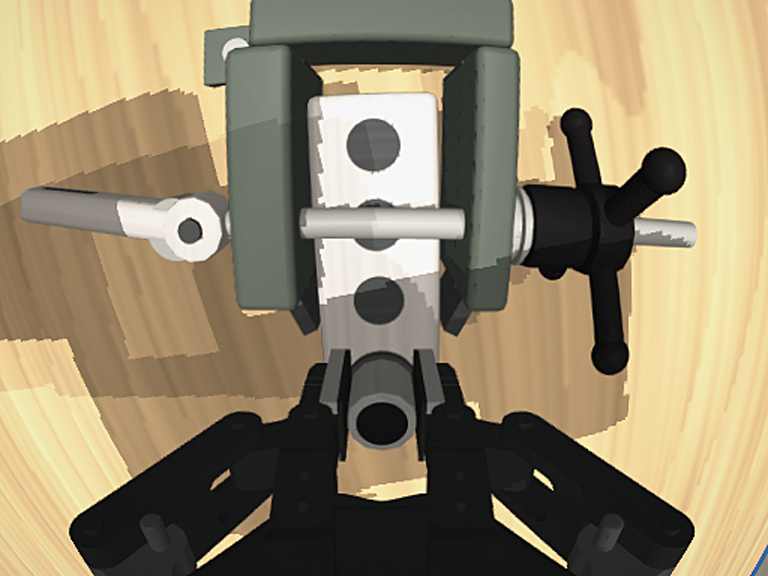

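The block has turned slightly in the grasp, with its front-left corner at (310,95) close to the fixed cheek. I'll refit the clamp from this closer view.

```bash
python3 - <<'E'
from h import *
f=grab_frame("wrist")
px=np.array([[228,50],[290,49],[297,309],[240,307]])/1.5-.33
m=np.array([[-42,55,74],[-22,55,74],[-22,-25,74],[-42,-25,74]],float)
g=least_squares(lambda p:(projw(f,world(m,p))-px).ravel(),[580,40,-.21],x_scale=[10,10,.1])
print(g.x,np.round(g.fun,1))
# block
px=np.array([[310,95],[438,95],[439,345],[322,338],[380,424]])/1.5-.33
m=np.array([[-22,60,48],[22,60,48]],float)
sh=r.sense()["eef_pos"][:2]
def B(yaw): 
    return [sh[0]-45*np.sin(yaw),sh[1]+45*np.cos(yaw),yaw]
g2=least_squares(lambda p:(projw(f,world(m,B(p[0])))-px[:2]).ravel(),[-.2]); print(g2.x,g2.fun)
for A,n in ((g.x,"h1"),([580.5,40.5,-.2],"h2")):
  L=lambda a,b:np.linspace(a,b,15)
  pts=np.r_[world(L([-42,-25,74],[-42,55,74]),A),world(L([-22,-25,74],[-22,55,74]),A),world(L([-22,-25,0],[-22,55,0]),A),world(L([-22,-60,48],[-22,60,48]),B(g2.x[0])),world(L([22,-60,48],[22,60,48]),B(g2.x[0]))]
  show(f,n,3,(130,0,360,230),pts,True)
E
```

```text
[ 5.80062750e+02  3.93053772e+01 -2.08661926e-01] [-2.5 -2.5  2.1 -5.9  1.6  4.5 -2.4  5. ]
[-0.17990013] [ -2.20565991 -15.98360323   1.89089491 -18.17255266]
```

View pics/h1.png

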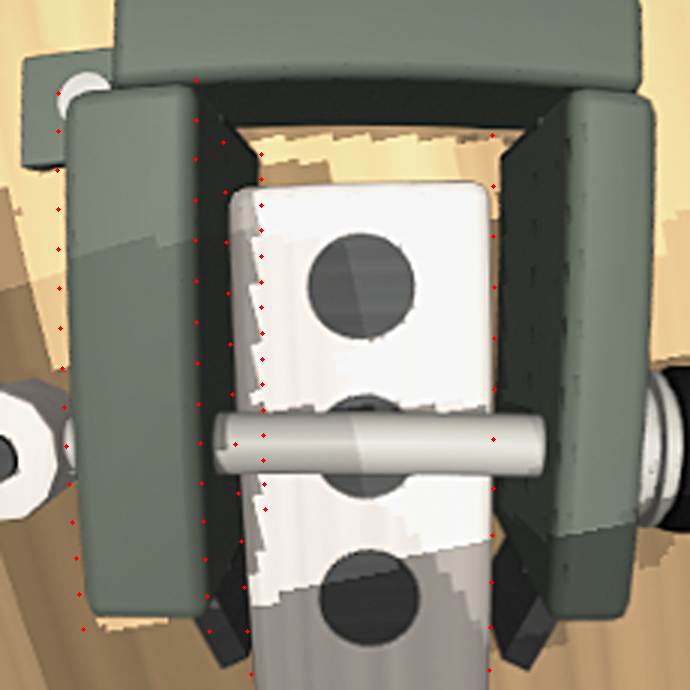

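View pics/h2.png

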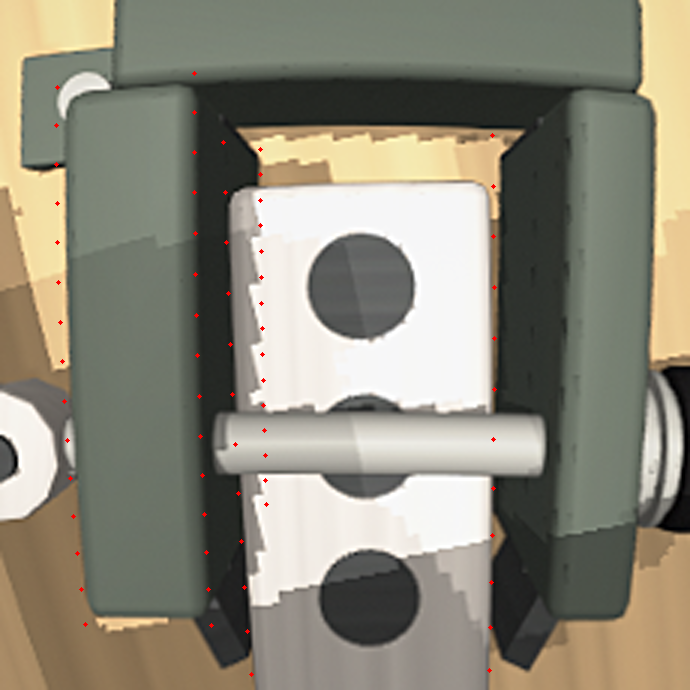

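The block slipped about 12 mm back in the pads, since the shell top is now at (380,424) instead of (382,405). I'll release it, back off and push from behind on the rear face, which is more robust.

apply_moves(motion="1 0 0 0 0; 1 0 0 0 0; 1 0 0 0 0; 1 0 0 0 0; 1 0 0 0 0; 1 0 0 -0.02 0; 1 -0.02 0 -0.06 0; 1 -0.05 0 -0.08 0; 1 -0.05 0 -0.08 0; 1 -0.05 0 -0.08 0")

```text
clock: 13.85
eef_pos: [561.2, -63.7, 309.0]
tcp_rot: [3.139, -0.0, 1.369]
contact_force: [0.9, -0.5, 0.1]
opening: 1.002
```

```bash
python3 - <<'E'
from h import *
s=r.sense(); print(s["eef_pos"],s["contact_force"],s["opening"])
f=grab_frame("wrist")
A=[580.5,40.5,-.2]
show(f,"i_w",1.5,None,world([[-22,-25,74],[-22,55,74],[-42,55,74],[-22,-25,0],[0,0,63]],A),True)
E
```

```text
[561.22307885 -63.72858878 309.00123369] [ 0.94329712 -0.48288236  0.10570871] 1.0023179936780122
```

View pics/i_w.png

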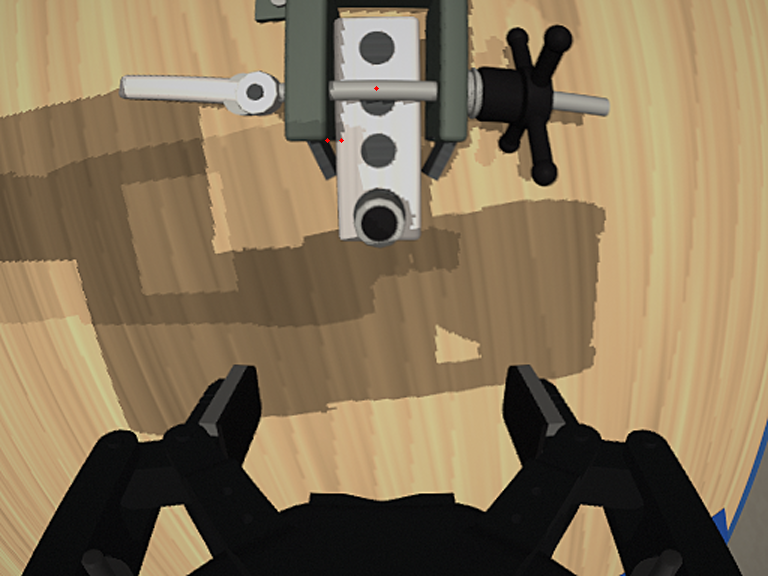

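```bash
python3 - <<'E'
from h import *
f=grab_frame("wrist")
px=np.array([[335,17],[417,18],[419,237],[341,239],[379,221]])/1.5-.3
m=np.array([[-22,60,48],[22,60,48],[22,-60,48],[-22,-60,48],[0,-45,76]],float)
g=least_squares(lambda p:(projw(f,world(m,p))-px).ravel(),[575,20,-.2],x_scale=[10,10,.1])
A=[580.5,40.5,-.2]; c,s=np.cos(-.2),np.sin(-.2)
d=g.x[:2]-A[:2]; print(g.x,np.round(g.fun,1),"clamp:",c*d[0]+s*d[1],-s*d[0]+c*d[1],g.x[2]+.2)
show(f,"j",1.5)
for y,z in ((-110,260),(-110,205),(-100,198)):
    print(y,z,to_tool(world([[2,y,z]],A)[0],np.pi/2-.2))
E
```

```text
[ 5.76553856e+02  2.38077867e+01 -1.85658157e-01] [-1.7 -2.   1.8 -3.7  1.8  2.4 -2.   1.9  0.   1.1] clamp: -0.5512531354456578 -17.143458200195376 0.014341843483743122
-110 260 (array([-0.0052,  0.0011,  0.047 ]), np.float64(-0.0002))
-110 205 (array([-0.0052,  0.0011,  0.102 ]), np.float64(-0.0002))
-100 198 (array([0.0048, 0.0011, 0.109 ]), np.float64(-0.0002))
```

apply_moves(motion="-1 -0.01 -0.001 0.03 0; -1 -0.01 -0.001 0.06 0; -1 -0.01 -0.001 0.09 0; -1 -0.01 -0.001 0.11 0; -1 -0.01 -0.001 0.111 0; -1 -0.005 -0.001 0.111 0; -1 0 -0.001 0.111 0; -1 0.005 -0.001 0.111 0; -1 0.005 -0.001 0.111 0")

```text
clock: 14.7
eef_pos: [562.0, -56.5, 198.0]
tcp_rot: [3.139, -0.0, 1.372]
contact_force: [0.6, -0.3, 0.2]
opening: 0.002
```

```bash
python3 - <<'E'
from h import *
s=r.sense(); print(s["eef_pos"],s["contact_force"],s["opening"])
f=grab_frame("wrist"); show(f,"k",1.5)
A=[580.5,40.5,-.2]
print(to_tool(world([[0,-71,197]],A)[0],np.pi/2-.2))
E
```

```text
[561.96985132 -56.49602848 198.0499977 ] [ 0.55382695 -0.33514234  0.17234016] 0.0017186130069076014
(array([ 0.0281, -0.0009,  0.001 ]), np.float64(0.0004))
```

View pics/k.png

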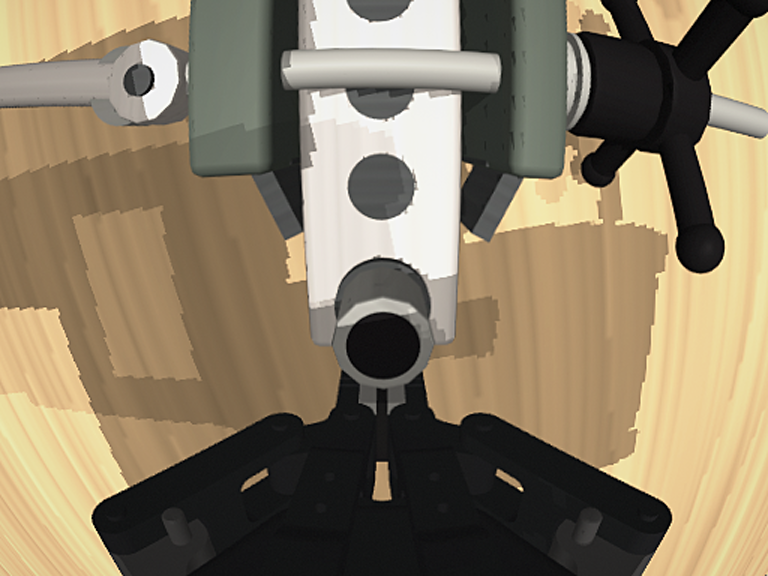

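apply_moves(motion="-1 0.006 -0.001 0 0; -1 0.012 -0.001 0 0; -1 0.018 -0.001 0 0; -1 0.022 -0.001 0 0; -1 0.022 -0.001 0 0")

```text
clock: 15.17
eef_pos: [564.7, -35.1, 196.9]
tcp_rot: [3.141, -0.0, 1.371]
contact_force: [-0.7, 0.3, -0.3]
opening: 0.001
```

apply_moves(motion="-1 0.002 0 0 0; -1 0.004 0 0 0; -1 0.006 0 0 0; -1 0.006 0 0 0; -1 0.006 0 0 0")

```text
clock: 15.58
eef_pos: [565.7, -29.9, 196.6]
tcp_rot: [3.142, -0.0, 1.371]
contact_force: [-0.3, -0.5, 0.8]
opening: 0.001
```

```bash
cat >> h.py <<'E'
A=[580.5,40.5,-.2]
def cl(P,A=A):
    c,s=np.cos(A[2]),np.sin(A[2]); d=np.array(P[:2])-A[:2]; return np.round([c*d[0]+s*d[1],-s*d[0]+c*d[1]],1)
def st():
    s=r.sense(); F=s["contact_force"]; c,sn=np.cos(A[2]),np.sin(A[2])
    print(round(s["clock"],2),"TCP cl",cl(s["eef_pos"]),round(float(s["eef_pos"][2]),1),"Fcl",np.round([c*F[0]+sn*F[1],-sn*F[0]+c*F[1],F[2]],1),"open",round(float(s["opening"]),2),"yaw",round(float(s["tcp_rot"][2]),3)); return s
E
python3 - <<'E'
from h import *
st(); f=grab_frame("wrist"); show(f,"l",1.5)
E
```

```text
15.58 TCP cl [ -0.5 -71.9] 196.6 Fcl [-0.2 -0.5  0.8] open 0.0 yaw 1.371
```

View pics/l.png

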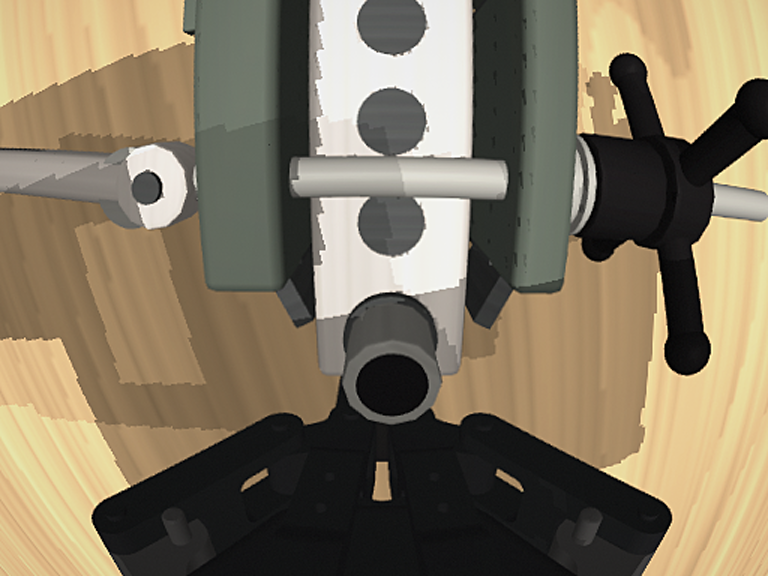

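apply_moves(motion="-1 0.002 0.002 0 0; -1 0.005 0.003 0 0; -1 0.008 0.003 0 0; -1 0.01 0.003 0 0; -1 0.01 0.003 0 0")

```text
clock: 16.05
eef_pos: [567.8, -26.7, 196.5]
tcp_rot: [-3.135, 0.012, 1.375]
contact_force: [-15.4, -56.6, 16.0]
opening: -0.001
```

```bash
python3 - <<'E'
from h import *
st(); f=grab_frame("wrist"); show(f,"m",1.5)
E
```

```text
16.05 TCP cl [  0.9 -68.4] 196.5 Fcl [ -3.8 -58.5  16. ] open -0.0 yaw 1.375
```

View pics/m.png

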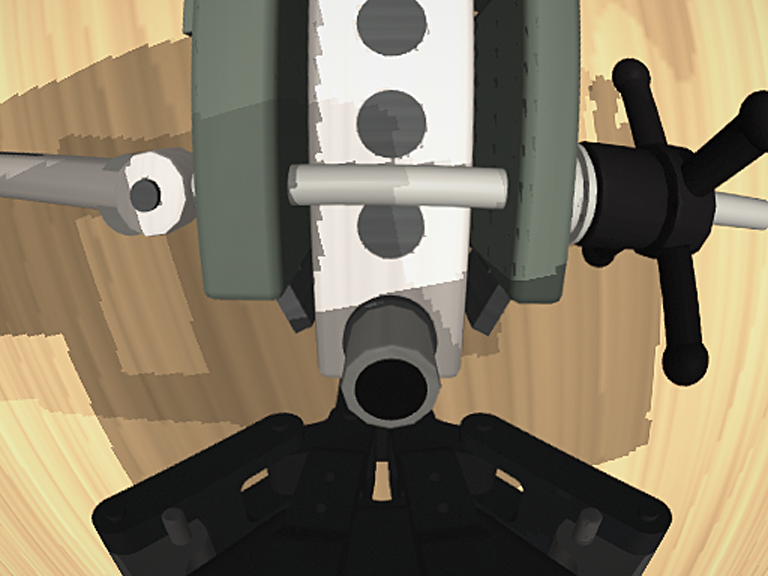

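Firm contact: 58 N at a tip position that fits home within about 2 mm. I'll back off, rise and look.

apply_moves(motion="-1 -0.015 0 0 0; -1 -0.04 0 0 0; -1 -0.04 0 -0.04 0; -1 -0.04 0 -0.08 0; -1 -0.04 0 -0.12 0; -1 -0.01 0 -0.15 0; -1 0.03 0 -0.18 0; -1 0.03 0 -0.18 0; -1 0.03 0 -0.18 0")

```text
clock: 16.85
eef_pos: [577.5, 10.6, 378.9]
tcp_rot: [3.138, -0.002, 1.373]
contact_force: [0.3, -0.0, -0.4]
opening: 0.003
```

```bash
python3 - <<'E'
from h import *
st(); f=grab_frame("wrist"); show(f,"n",3,(130,0,390,200))
import pickle; pickle.dump(f,open("n.pkl","wb"))
E
```

```text
16.85 TCP cl [  3.  -29.9] 378.9 Fcl [ 0.3  0.1 -0.4] open 0.0 yaw 1.373
```

View pics/n.png

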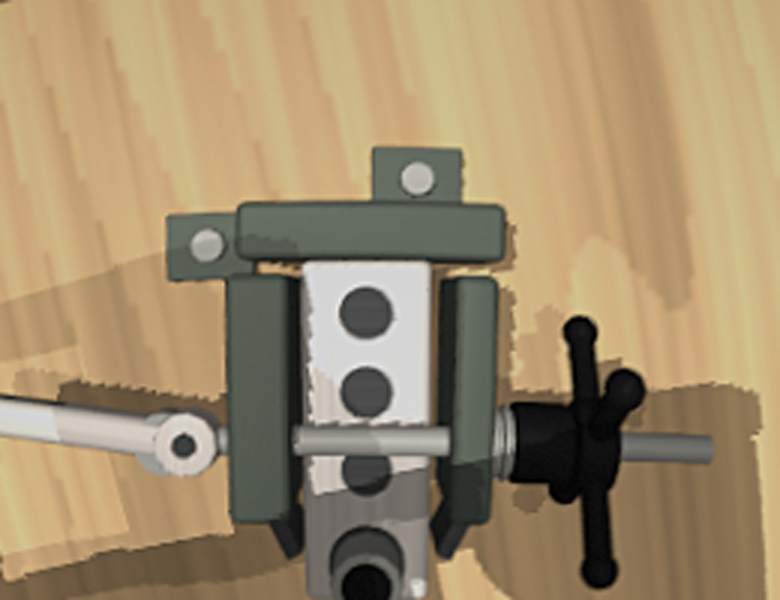

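The holder is home: its front edge is flush with the stop at row 262 and it sits square in the channel. Now the nut, starting with a refit of the spoke geometry in this view.

```bash
cat >> h.py <<'E'
def nutfit(f,sp,ks,q0,x0=78,R=44):
    th=lambda q:np.array(ks)*np.pi/2-q
    pts=lambda q,x:world(np.c_[np.full(len(ks),x),R*np.cos(th(q)),58+R*np.sin(th(q))],A)
    n=least_squares(lambda v:np.r_[(projw(f,pts(v[0],v[1])+[0,0,0])+v[2:4]-sp).ravel(),v[2:4]*.3],[q0,x0,0,0],x_scale=[.1,1,1,1]); return n.x.round(2),n.fun.round(1)
E
python3 - <<'E'
from h import *
import pickle; f=pickle.load(open("n.pkl","rb"))
sp=np.array([[580,331],[625,388],[599,571]])/3+[130,0]-.33
for R in (43,45,47): print(nutfit(f,sp,[0,1,2],.5,R=R))
for al in (58,40,20,0,-15,-30):
    a=np.radians(al)
    y,z=(44*np.cos(a)+3,58+44*np.sin(a)+6.5) if al>0 else (46,58+35*np.tan(a)+6/np.cos(a))
    print(al,round(y),round(z),to_tool(world([[78,y,z+173]],A)[0],np.pi/2-.2))
E
```

```text
(array([5.600e-01, 7.682e+01, 6.000e-02, 1.050e+00]), array([ 0. ,  0.3, -0.3,  0.5,  0.3, -0.9,  0. ,  0.3]))
(array([ 0.57, 76.9 , -0.18,  1.33]), array([-0.4, -0.9,  0.1, -0.6,  0.3,  1.3, -0.1,  0.4]))
(array([ 0.57, 76.98, -0.43,  1.6 ]), array([-0.8, -2.1,  0.5, -1.6,  0.4,  3.5, -0.1,  0.5]))
58 26 102 (array([0.0573, 0.0757, 0.1022]), np.float64(0.0007))
40 37 93 (array([0.0677, 0.0757, 0.1113]), np.float64(0.0007))
20 44 80 (array([0.0753, 0.0757, 0.1245]), np.float64(0.0007))
0 46 64 (array([0.077 , 0.0757, 0.1401]), np.float64(0.0007))
-15 46 55 (array([0.077 , 0.0757, 0.1492]), np.float64(0.0007))
-30 46 45 (array([0.0769, 0.0757, 0.1593]), np.float64(0.0007))
```

apply_moves(motion="-1 0.03 0.035 0 0; -1 0.055 0.07 0.02 0; -1 0.057 0.075 0.06 0; -1 0.057 0.075 0.088 0; -1 0.057 0.075 0.092 0; -1 0.057 0.075 0.096 0; -1 0.057 0.075 0.096 0")

```text
clock: 17.48
eef_pos: [660.8, 48.7, 279.8]
tcp_rot: [-3.139, 0.001, 1.37]
contact_force: [-0.5, -0.1, 0.0]
opening: 0.001
```

```bash
python3 - <<'E'
from h import *
st(); f=grab_frame("wrist"); show(f,"o",1.5)
E
```

```text
17.48 TCP cl [77.1 24. ] 279.8 Fcl [-0.4 -0.2  0. ] open 0.0 yaw 1.37
```

View pics/o.png

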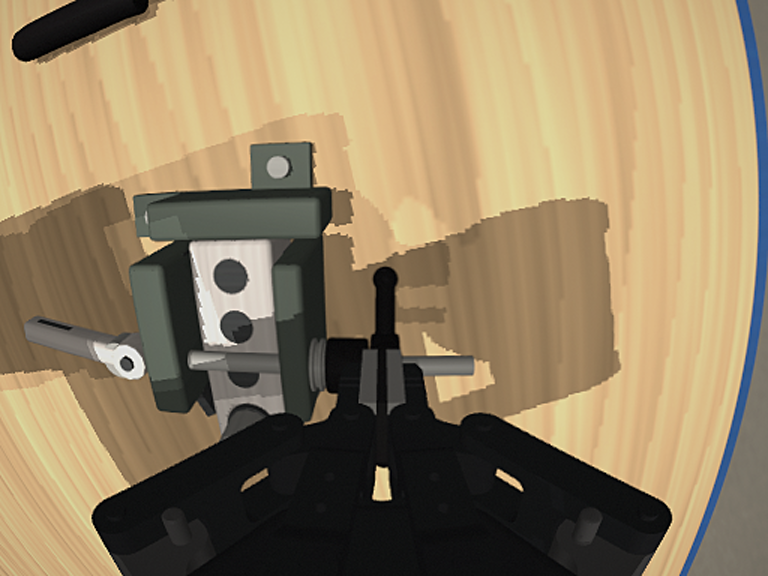

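apply_moves(motion="-1 0.004 0.001 0.005 0; -1 0.008 0.001 0.009 0; -1 0.013 0.001 0.014 0; -1 0.016 0.001 0.02 0; -1 0.02 0.001 0.027 0; -1 0.021 0.001 0.035 0; -1 0.022 0.001 0.043 0; -1 0.022 0.001 0.048 0; -1 0.022 0.001 0.048 0")

```text
clock: 18.28
eef_pos: [666.0, 70.9, 230.8]
tcp_rot: [-3.139, 0.001, 1.371]
contact_force: [0.1, -0.4, 0.2]
opening: -0.001
```

```bash
python3 - <<'E'
from h import *
st(); f=grab_frame("wrist"); show(f,"p",1.5)
E
```

```text
18.28 TCP cl [77.8 46.8] 230.8 Fcl [ 0.1 -0.4  0.2] open -0.0 yaw 1.371
```

View pics/p.png

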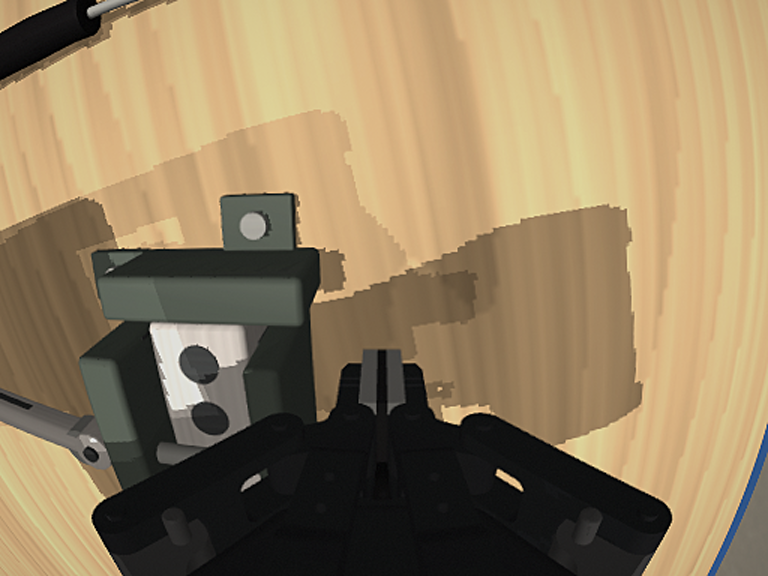

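```bash
python3 - <<'E'
from h import *
f=grab_frame("scene"); print(proj(f,world([[78,0,58]],A))); u,v=proj(f,world([[78,0,58]],A))[0]
c=(int(u)-60,int(v)-60,int(u)+60,int(v)+45); show(f,"q",6,c)
E
```

```text
[[292.21187841 220.53621361]]
```

View pics/q.png

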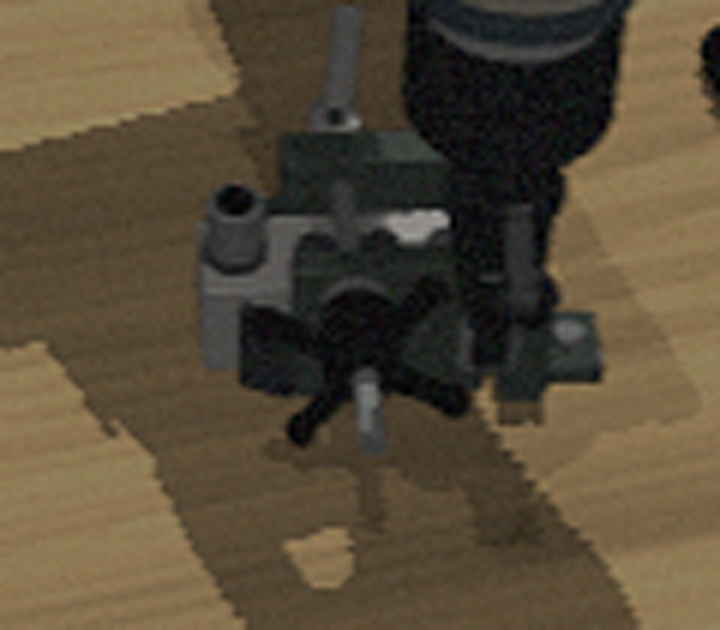

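The scene view shows the finger slid past the outside of the spokes; their ends are at (440,290) and (460,400). I'll estimate the nut angle again and retry closer in.

```bash
cat >> h.py <<'E'
def nutscene(sp_full,ks,f,R=44,x=77.5,q0=.6):
    th=lambda q:np.array(ks)*np.pi/2-q
    pts=lambda q:world(np.c_[np.full(len(ks),x),R*np.cos(th(q)),58+R*np.sin(th(q))],A)
    n=least_squares(lambda v:np.r_[(proj(f,pts(v[0]))+v[1:3]-sp_full).ravel(),v[1:3]*.3],[q0,0,0],x_scale=[.1,1,1]); return n.x.round(2),n.fun.round(1)
E
python3 - <<'E'
from h import *
f=grab_frame("scene")
c=np.array([232,160])
sp=np.array([[438,290],[460,402],[298,432],[258,318]])/6+c
print(nutscene(sp,[1,0,-1,-2],f))
print(nutscene(sp[:3],[1,0,-1],f))
E
```

```text
(array([ 0.58,  0.38, -0.11]), array([-1.3,  0.2, -0.8, -0.2,  0.3, -0.5,  1.8,  0.6,  0.1, -0. ]))
(array([ 0.6 ,  1.05, -0.  ]), array([-0.3,  0.5, -0.4,  0.1,  0.6, -0.6,  0.3, -0. ]))
```

apply_moves(motion="-1 0.003 0 -0.03 0; -1 0.003 0 -0.055 0; -1 -0.019 0 -0.055 0; -1 -0.019 0 -0.055 0; -1 -0.019 0 -0.055 0; -1 -0.019 0 -0.044 0; -1 -0.019 0 -0.039 0; -1 -0.019 0 -0.035 0; -1 -0.019 0 -0.035 0")

```text
clock: 19.18
eef_pos: [664.1, 53.9, 268.9]
tcp_rot: [3.139, -0.003, 1.371]
contact_force: [1.0, -1.0, 17.5]
opening: -0.002
```

apply_moves(motion="-1 0.003 0 0.007 0; -1 0.008 0 0.014 0; -1 0.012 0 0.021 0; -1 0.016 0 0.028 0; -1 0.018 0 0.033 0; -1 0.018 0 0.033 0; -1 0.018 0 0.033 0")

```text
clock: 19.77
eef_pos: [666.8, 70.2, 233.8]
tcp_rot: [3.141, 0.001, 1.372]
contact_force: [1.9, -2.6, 4.4]
opening: 0.0
```

```bash
cat >> h.py <<'E'
def scene(name,dx=(-60,60)):
    f=grab_frame("scene"); show(f,name,6,(232,160,352,265))
E
python3 - <<'E'
from h import *
st(); scene("s1")
E
```

```text
19.77 TCP cl [78.7 46.3] 233.8 Fcl [ 2.3 -2.2  4.4] open 0.0 yaw 1.372
```

View pics/s1.png

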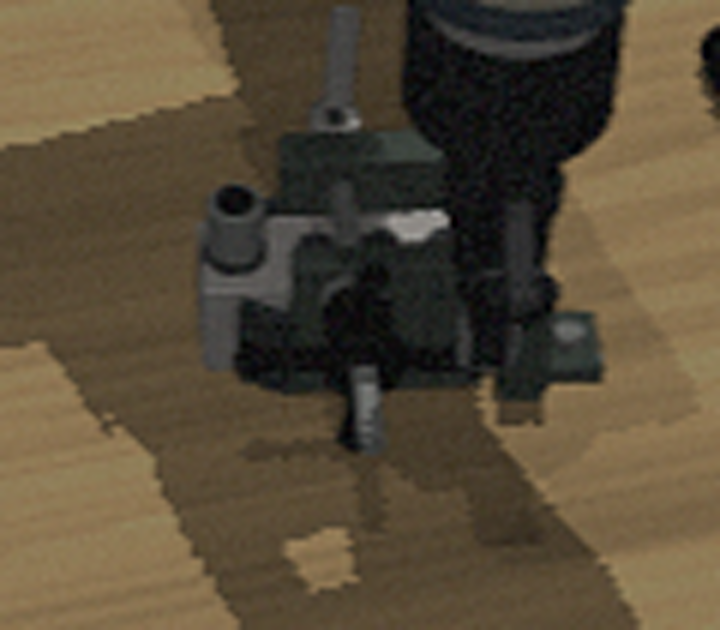

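The stroke works; the spokes are now level (q ≈ 1.6). Continuing down.

apply_moves(motion="-1 0 0 0.005 0; -1 0 0 0.01 0; -1 0 0 0.015 0; -1 0 0 0.018 0; -1 0 0 0.018 0")

```text
clock: 20.23
eef_pos: [666.7, 70.5, 216.1]
tcp_rot: [3.142, -0.0, 1.371]
contact_force: [-0.9, 0.0, 9.3]
opening: -0.001
```

```bash
python3 - <<'E'
from h import *
st(); scene("s2")
E
```

```text
20.23 TCP cl [78.5 46.5] 216.1 Fcl [-0.9 -0.1  9.3] open -0.0 yaw 1.371
```

View pics/s2.png

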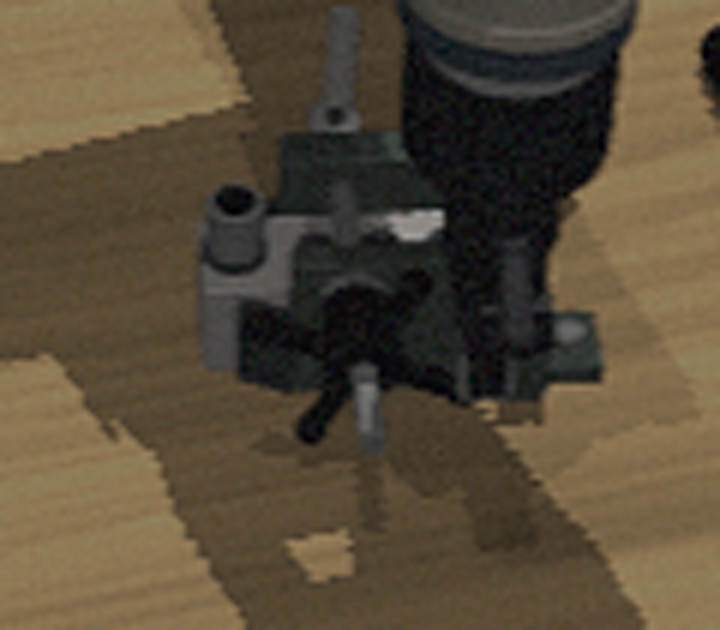

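apply_moves(motion="-1 0 0 0.002 0; -1 0 0 0.004 0; -1 0 0 0.004 0; -1 0.003 0 -0.03 0; -1 0.003 0 -0.069 0; -1 -0.018 -0.001 -0.069 0; -1 -0.019 -0.001 -0.069 0; -1 -0.019 -0.001 -0.069 0; -1 -0.019 -0.001 -0.058 0; -1 -0.019 -0.001 -0.054 0; -1 -0.019 -0.001 -0.050 0; -1 -0.019 -0.001 -0.050 0")

```text
clock: 21.28
eef_pos: [663.5, 54.8, 269.1]
tcp_rot: [3.138, -0.006, 1.37]
contact_force: [-4.8, 14.3, 34.8]
opening: 0.002
```

```bash
python3 - <<'E'
from h import *
st(); scene("s3")
E
```

```text
21.28 TCP cl [78.5 30.5] 269.1 Fcl [-7.5 13.1 34.8] open 0.0 yaw 1.37
```

View pics/s3.png

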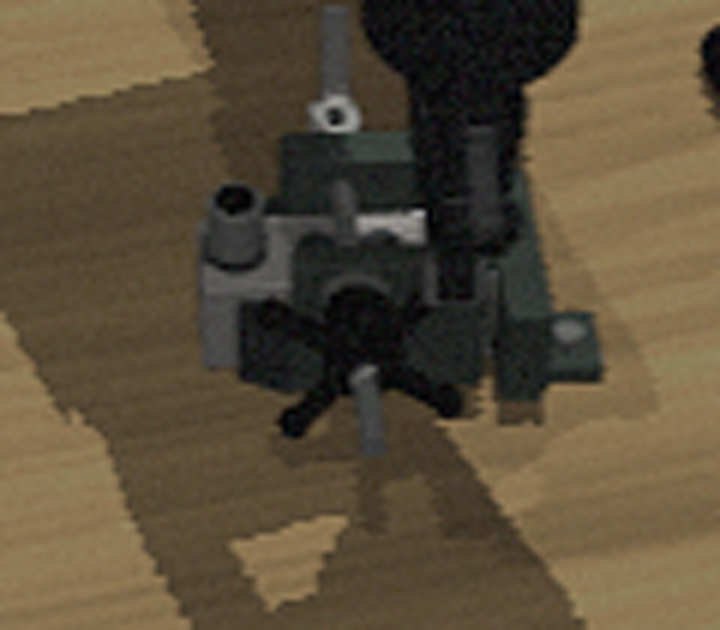

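apply_moves(motion="-1 0.003 0 0.007 0; -1 0.008 0 0.014 0; -1 0.012 0 0.021 0; -1 0.016 0 0.028 0; -1 0.018 0 0.032 0; -1 0.018 0 0.036 0; -1 0.018 0 0.036 0")

```text
clock: 21.92
eef_pos: [667.1, 71.0, 230.1]
tcp_rot: [3.137, -0.003, 1.371]
contact_force: [6.7, 4.8, 8.8]
opening: 0.001
```

```bash
python3 - <<'E'
from h import *
st(); scene("s4")
E
```

```text
21.92 TCP cl [78.8 47.1] 230.1 Fcl [5.6 6.1 8.8] open 0.0 yaw 1.371
```

View pics/s4.png

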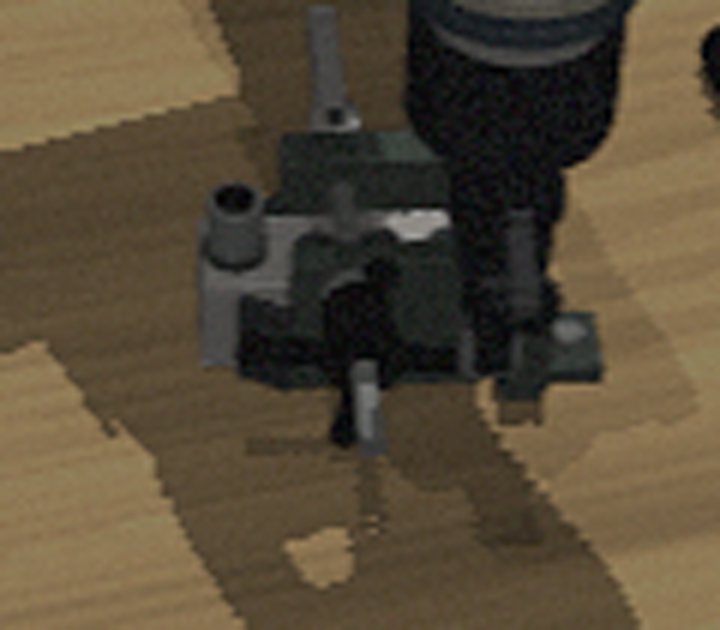

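```bash
python3 - <<'E'
from h import *
f=grab_frame("scene"); c=np.array([232,160])
for nm,sp in (("s1",[[375,273],[352,440],[250,357]]),("s4",[[381,268],[342,438],[253,350]])):
    sp=np.array(sp)/6+c
    for x in (76,73): print(nm,nutscene(sp,[1,-1,-2],f,q0=0,x=x))
E
python3 - <<'E'
from h import *
import cv2
for n in("s1","s4"):
    im=cv2.imread(f"pics/{n}.png")[200:480,200:520]; im=np.clip(im.astype(float)*2.5,0,255).astype(np.uint8)
    cv2.imwrite(f"pics/{n}b.png",cv2.resize(im,None,fx=2,fy=2))
E
```

```text
s1 (array([ 0.07,  0.39, -0.17]), array([ 0. ,  0.6, -0. , -0.7, -0. ,  0.1,  0.1, -0.1]))
s1 (array([0.07, 0.5 , 0.73]), array([-0. ,  0.6, -0. , -0.8,  0. ,  0.1,  0.2,  0.2]))
s4 (array([ 0.14,  0.27, -0.64]), array([ 0.2,  1. ,  0.3, -0.9, -0.5, -0.1,  0.1, -0.2]))
s4 (array([0.14, 0.38, 0.26]), array([ 0.2,  1. ,  0.3, -0.9, -0.5, -0.1,  0.1,  0.1]))
```

View pics/s4b.png

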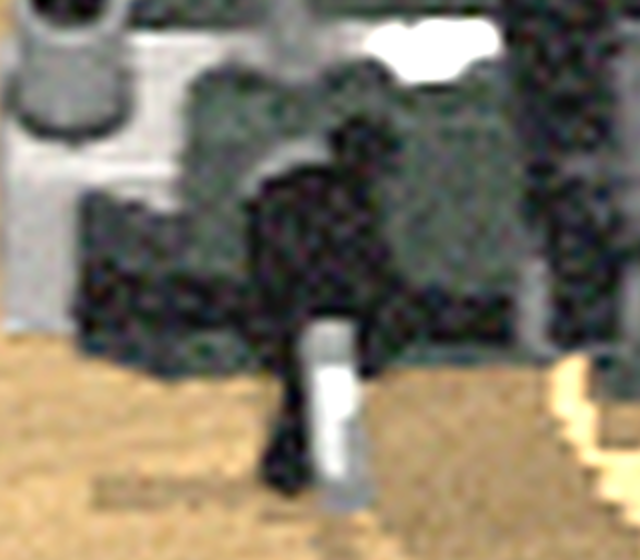

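q ≈ π + 0.14 = 3.28, inside the best band. I'll retreat and look at the lever.

```bash
python3 - <<'E'
from h import *
print(to_tool(world([[-110,-60,330]],A)[0],np.pi/2-.2))
E
```

```text
(array([-0.1066, -0.1885, -0.1009]), np.float64(0.0001))
```

apply_moves(motion="-1 0.004 0 -0.025 0; -1 0.005 0 -0.06 0; -1 0.005 0 -0.10 0; -1 -0.02 -0.03 -0.10 0; -1 -0.05 -0.06 -0.10 0; -1 -0.08 -0.09 -0.10 0; -1 -0.107 -0.12 -0.10 0; -1 -0.107 -0.155 -0.10 0; -1 -0.107 -0.188 -0.10 0; -1 -0.107 -0.188 -0.10 0; -1 -0.107 -0.188 -0.10 0")

```text
clock: 22.93
eef_pos: [458.3, 2.2, 329.2]
tcp_rot: [-3.139, 0.0, 1.371]
contact_force: [0.6, 0.1, -0.4]
opening: 0.0
```

```bash
python3 - <<'E'
from h import *
st(); f=grab_frame("wrist"); show(f,"t",1.5)
scene("t_s")
E
```

```text
22.93 TCP cl [-112.2  -61.8] 329.2 Fcl [ 0.5  0.2 -0.4] open 0.0 yaw 1.371
```

View pics/t.png

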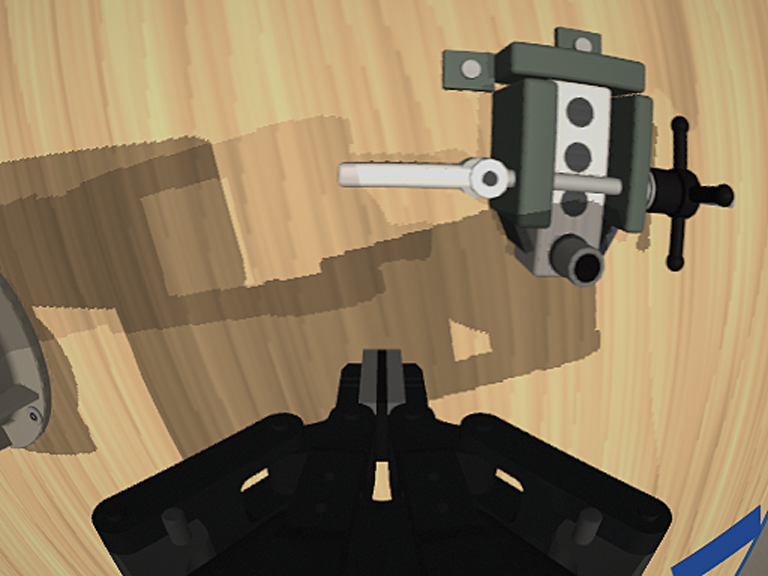

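View pics/t_s.png

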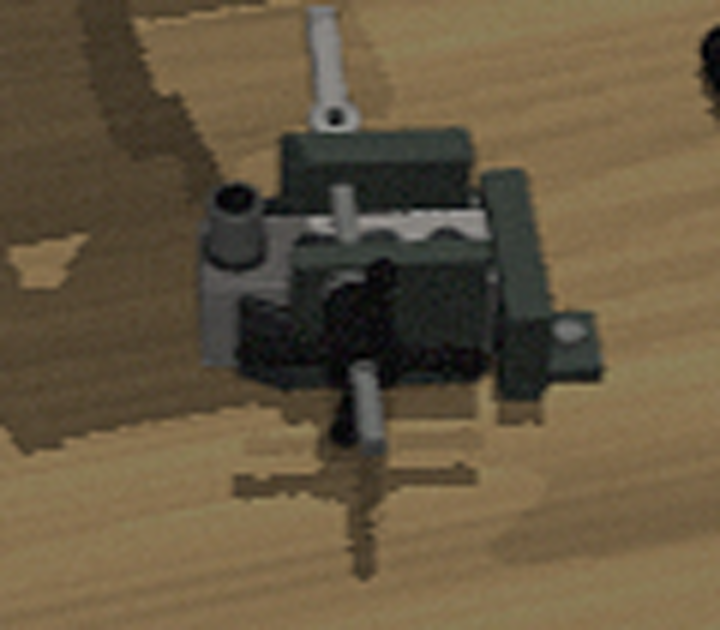

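```bash
python3 - <<'E'
from h import *
f=grab_frame("wrist")
sp=np.array([[681,123],[728,196],[676,264]])/1.5-.33
print(nutfit(f,sp,[0,1,2],.1,x0=73,R=44))
print(projw(f,world([[-57,0,66],[-57,0,58]],A))*1.5)
P=projw(f,world([[-57,0,62]],A))[0]*1.5; off=np.array([490,179])-P
t=np.array([[340,175]])-off
n=least_squares(lambda v:(projw(f,world([[-57-80*np.cos(v[0]),80*np.sin(v[0]),58]],A))*1.5-t).ravel(),[0.1]); print("lever",n.x,n.fun,off)
# pushing path
def pose(th,r=62,off=6.5+11+1):  # finger square-ish
    u=np.array([-np.cos(th),np.sin(th)]); nrm=np.array([np.sin(th),np.cos(th)]) # closing dir
    return np.array([-57,0])+r*u-off*nrm
s=r.sense()
for th in (-.3,0,.3,.6,.9,1.2,1.5,1.57,1.6):
    p=pose(th); print(th,p.round(),to_tool(world([[p[0],p[1],215]],A)[0],np.pi/2-.2)[0])
E
```

```text
(array([ 0.11, 76.99,  1.89,  0.65]), array([ 0.5,  1.3, -1.3, -0.1,  0.6, -1.3,  0.6,  0.2]))
[[482.19802401 178.36502137]
 [478.99910222 177.11197907]]
lever [0.01353075] [ 0.89541026 -0.00251104] [9.42679677 1.27213827]
-0.3 [-111.  -36.] [ 0.0255 -0.0011  0.1151]
0 [-119.  -18.] [ 0.043  -0.0094  0.1151]
0.3 [-122.    1.] [ 0.0622 -0.012   0.1151]
0.6 [-119.   20.] [ 0.0812 -0.009   0.1151]
0.9 [-110.   37.] [ 0.0986 -0.0004  0.1151]
1.2 [-97.  51.] [0.1126 0.013  0.1151]
1.5 [-80.  61.] [0.122  0.0298 0.1151]
1.57 [-76.  62.] [0.1235 0.0341 0.1151]
1.6 [-74.  63.] [0.124  0.036  0.1151]
```

Both views give q ≈ 3.26 and lever ≈ 0.01. I'll descend on the lever's -y side and push the first part of the swing.

apply_moves(motion="-1 0.02 -0.005 0.04 0; -1 0.022 -0.007 0.08 0; -1 0.022 -0.008 0.11 0; -1 0.022 -0.008 0.115 0; -1 0.03 -0.009 0.115 0; -1 0.036 -0.009 0.115 0; -1 0.043 -0.01 0.115 0; -1 0.05 -0.011 0.115 0; -1 0.056 -0.012 0.115 0; -1 0.056 -0.012 0.115 0")

```text
clock: 23.92
eef_pos: [459.8, 60.1, 216.8]
tcp_rot: [3.139, -0.001, 1.372]
contact_force: [0.5, -1.5, 0.6]
opening: 0.002
```

```bash
python3 - <<'E'
from h import *
st(); f=grab_frame("wrist"); show(f,"u",1.5)
E
```

```text
23.92 TCP cl [-122.2   -4.8] 216.8 Fcl [ 0.8 -1.3  0.6] open 0.0 yaw 1.372
```

View pics/u.png

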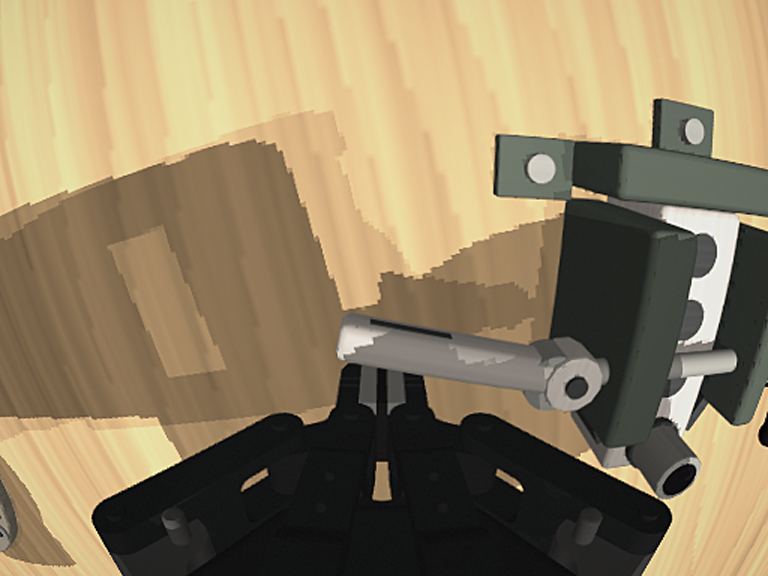

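apply_moves(motion="-1 0.006 0 0 0; -1 0.012 0 0 0; -1 0.018 0.001 0 0; -1 0.022 0.002 0 0; -1 0.022 0.002 0 0")

```text
clock: 24.38
eef_pos: [465.6, 80.5, 215.7]
tcp_rot: [-3.141, 0.0, 1.371]
contact_force: [-2.3, -3.6, 1.7]
opening: 0.0
```

apply_moves(motion="-1 0.004 0.001 0 0; -1 0.008 0.003 0 0; -1 0.012 0.005 0 0; -1 0.012 0.005 0 0")

```text
clock: 24.72
eef_pos: [472.5, 90.9, 215.5]
tcp_rot: [-3.14, 0.001, 1.371]
contact_force: [-1.7, -3.0, -0.0]
opening: 0.003
```

```bash
python3 - <<'E'
from h import *
st(); f=grab_frame("wrist"); show(f,"v",1.5)
E
```

```text
24.72 TCP cl [-115.9   27.9] 215.5 Fcl [-1.1 -3.3 -0. ] open 0.0 yaw 1.371
```

View pics/v.png

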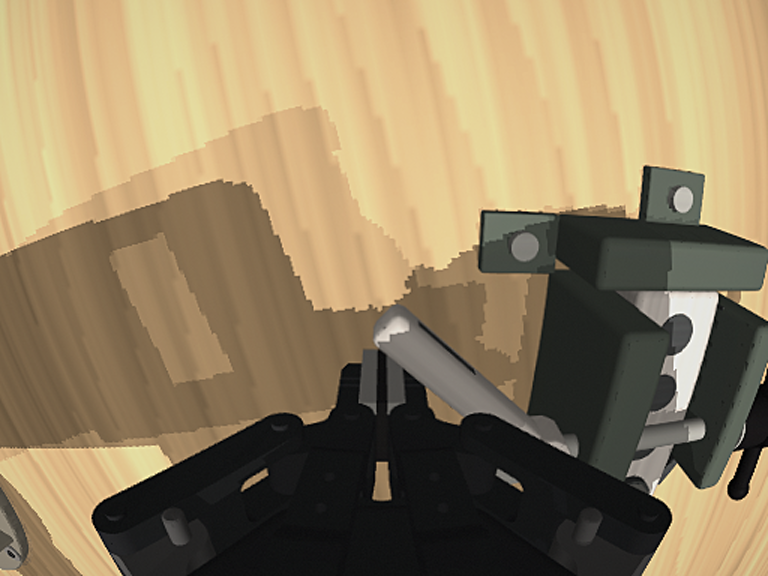

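apply_moves(motion="-1 0.003 0.004 0 0; -1 0.006 0.008 0 0; -1 0.011 0.012 0 0; -1 0.016 0.016 0 0; -1 0.016 0.016 0 0")

```text
clock: 25.18
eef_pos: [491.5, 103.6, 215.4]
tcp_rot: [-3.14, 0.0, 1.371]
contact_force: [-2.6, -0.4, -1.7]
opening: -0.002
```

```bash
python3 - <<'E'
from h import *
st(); f=grab_frame("wrist"); show(f,"w",1.5)
E
```

```text
25.18 TCP cl [-99.7  44.2] 215.4 Fcl [-2.5 -0.9 -1.7] open -0.0 yaw 1.371
```

View pics/w.png

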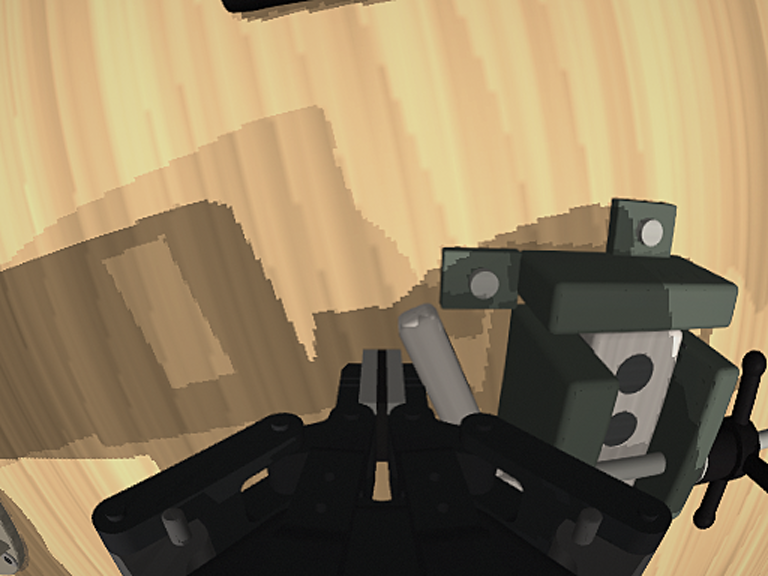

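apply_moves(motion="-1 0.004 0.005 0 0; -1 0.008 0.010 0 0; -1 0.011 0.014 0 0; -1 0.013 0.018 0 0; -1 0.013 0.018 0 0")

```text
clock: 25.65
eef_pos: [513.2, 112.9, 216.1]
tcp_rot: [3.139, -0.001, 1.371]
contact_force: [0.5, 0.3, 0.6]
opening: -0.003
```

apply_moves(motion="-1 0.001 0.003 0 0; -1 0.002 0.006 0 0; -1 0.003 0.009 0 0; -1 0.003 0.009 0 0")

```text
clock: 25.98
eef_pos: [518.9, 113.5, 215.1]
tcp_rot: [-3.134, 0.003, 1.37]
contact_force: [-13.5, 0.4, 10.4]
opening: 0.002
```

```bash
python3 - <<'E'
from h import *
st(); f=grab_frame("wrist"); show(f,"x",1.5)
E
```

```text
25.98 TCP cl [-74.9  59.3] 215.1 Fcl [-13.3  -2.3  10.4] open 0.0 yaw 1.37
```

View pics/x.png

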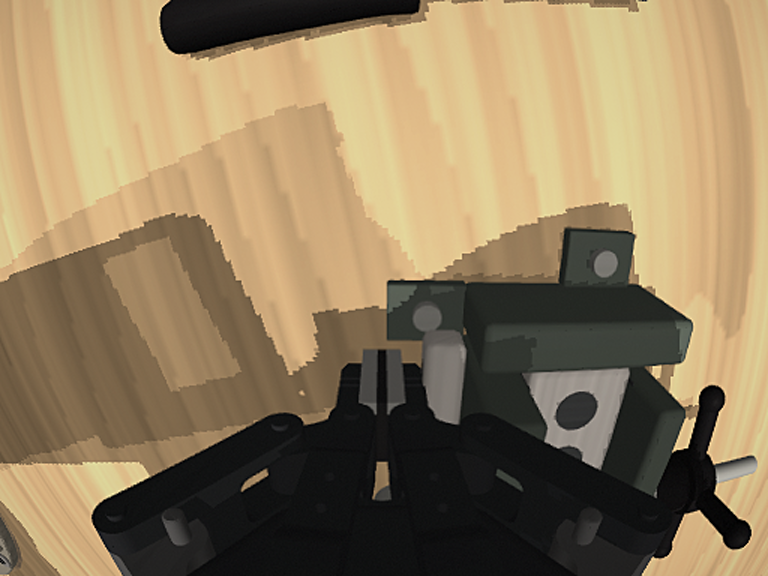

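The lever reached its end and now resists with 13 N. Withdrawing to look.

apply_moves(motion="-1 0 -0.02 0 0; -1 0 -0.03 0 0; -1 0 -0.03 -0.04 0; -1 0 -0.03 -0.08 0; -1 -0.04 -0.01 -0.12 0; -1 -0.08 0.02 -0.15 0; -1 -0.10 0.05 -0.17 0; -1 -0.10 0.075 -0.17 0; -1 -0.10 0.075 -0.17 0; -1 -0.10 0.075 -0.17 0")

```text
clock: 26.87
eef_pos: [577.3, -0.9, 387.4]
tcp_rot: [3.137, -0.001, 1.369]
contact_force: [-1.0, 0.9, -0.9]
opening: 0.004
```

```bash
python3 - <<'E'
from h import *
st(); f=grab_frame("wrist"); show(f,"y",3,(130,0,390,200)); scene("ys")
import pickle; pickle.dump(f,open("y.pkl","wb"))
E
```

```text
26.87 TCP cl [  5.1 -41.2] 387.4 Fcl [-1.2  0.7 -0.9] open 0.0 yaw 1.369
```

View pics/y.png

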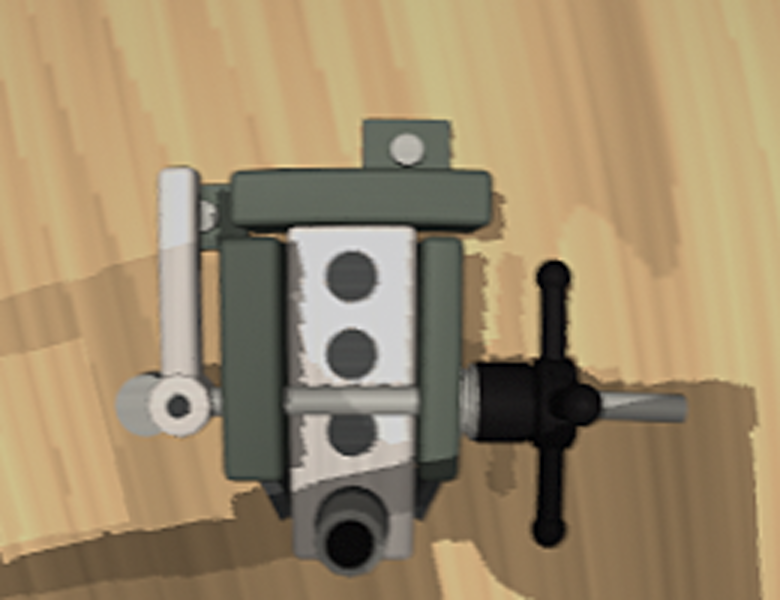

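View pics/ys.png

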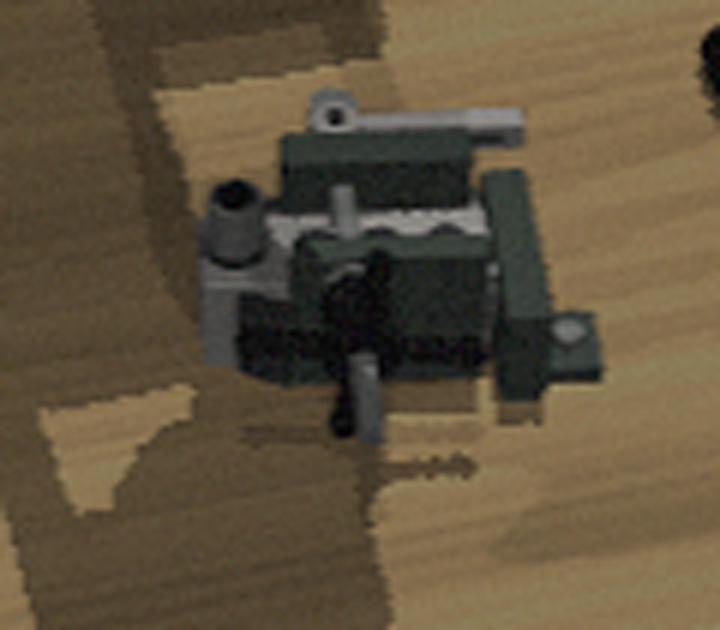

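```bash
python3 - <<'E'
from h import *
import pickle; f=pickle.load(open("y.pkl","rb"))
sp=np.array([[553,275],[577,405],[548,530]])/3+[130,0]-.33
print(nutfit(f,sp,[0,1,2],.1,x0=66,R=44))
m=np.array([[-57,0,66],[-42,55,74],[-22,55,74],[-22,-25,74],[-42,-25,74]],float)
print(((projw(f,world(m,A))-[130,0])*3).round(), "seen pivot (179,405), cheek (223,240),(280,240),(283,478),(228,478)")
B=[*world([[0,0,0]],A)[0][:2],-.2]
pts=np.r_[world([[-22,60,48],[22,60,48],[0,-45,76]],A)]
print(((projw(f,pts)-[130,0])*3).round(),"seen (288,228),(415,228),(350,543)")
for q,c in (("lever_tip","wrist"),("lever_tip","top"),("holder_center","wrist"),("holder_center","top"),("shell","top"),("shell","scene"),("shell","wrist")):
    grab_frame(c); print(q,c,[(round(d["conf"],2),cl(d["point"])) for d in spotter.place_of(q,c)[:1]])
E
```

```text
(array([ 0.11, 65.26,  1.35,  0.49]), array([-0.8, -0.2,  0.8,  0.1, -0.2,  0.1,  0.4,  0.1]))
[[180. 405.]
 [217. 235.]
 [280. 233.]
 [285. 482.]
 [224. 483.]] seen pivot (179,405), cheek (223,240),(280,240),(283,478),(228,478)
[[287. 223.]
 [418. 222.]
 [353. 542.]] seen (288,228),(415,228),(350,543)
lever_tip wrist [(0.57, array([-53.1,  74.5]))]
lever_tip top []
holder_center wrist [(0.74, array([2.2, 1.9]))]
holder_center top [(0.72, array([-1.9,  6.2]))]
shell top [(0.65, array([ -1.1, -45.8]))]
shell scene [(0.79, array([  1.3, -45.2]))]
shell wrist [(0.69, array([  3.9, -43.9]))]
```

```bash
python3 - <<'E'
from rig import r
print(r.sign_off())
E
```

```text
the job is handed in; nothing more can be done
None
```

The holder is home under the skewer, the nut is tightened and the lever is closed. I handed the job in at about 27 s on the clock.

**What I did**
- **Holder:** I gripped it by the shell and slid it in. It slipped about 12 mm back in the pads partway, so I let go. I then pushed it home from behind with the fingers shut, until it met about 58 N against the stop.
- **Nut:** I tightened it from about 0.57 to about 3.26 rad by pressing the spokes down, with the lever open. One first press missed the spokes without moving them.
- **Lever:** I swung it fully closed until it pressed back with about 13 N at its end.

**Last checks**
- **Position:** In the final views the holder's front is flush with the stop and it sits squarely between both cheeks. It matches the home position within about 2 mm in the wrist view; one overhead detector reading for its centre was 6 mm off.
- **Clamping:** The lever lies along the fixed cheek. The nut moved about 12 mm towards the lever side, as expected for that nut angle with the lever closed.
- **Other objects:** I never reached towards the mug, vial, tray or screwdriver.

**What did not fully agree**
- **Lever resistance:** I read only about 1 to 4 N at the pauses before the end of the swing, below the 5 to 10 N given. I did not read the force while the lever was moving.
- **Grip strength:** I judged it from the nut angle and the pictures, and did not test it by pulling on the holder.

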